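# Pack almond tubes into a display tray and fold it up

### The arm

A 7-joint arm with a two-finger parallel gripper is mounted at the origin on the work surface. World frame = base frame: x ahead of the robot, y to its left, z up, the work surface at z = 0. Lengths are in m, angles in rad, forces in N, time in s.
With the tool pointing down it reaches from about 0.375 to 0.925 m from the base axis. Payload 3.1 kg.
Tool frame: the origin (TCP) lies at the very end of the fingers, on their centre line; the grasp point (between the pads) lies 19 mm behind it; x points along the fingers, y is the direction in which the jaws open and shut, and the axes are right-handed (so a half turn about x gives the same grasp; the last joint's range is limited). The gripper opens to 85 mm and grips with 20 to 120 N. Pads are 22 mm wide; open, the fingers measure 114 mm over their backs; the gripper's body (76 mm by 85 mm) begins 54 mm behind the grasp point. The pads swing forward as they close: fully open they stand 13 mm farther back than shut.
Start: joints at [1.135, 0.383, 0.044, 1.598, -0.018, 1.161, -0.05], TCP at [0.215, -0.613, 0.231] pointing down, gripper open.
Joint ranges: [-2.61, 2.61], [-0.41, 2.15], [-1.48, 1.57], [0, 2.5], [-1.57, 4.71], [0.05, 1.97], [-2.85, 2.85]. Speed limits (rad/s): [2.79, 2.79, 3.14, 3.14, 3.14, 3.14, 3.14].

### API

Orientations are given as [roll, pitch, yaw] about the fixed x, y, z axes, in that order (R = Rz(yaw) Ry(pitch) Rx(roll)).
In Python, from plant import ctrl, viewer, order gives the robot as it stands.
- The arm moves only by the tool arm_command, never from a script. Its argument "moves" is text: rows parted by semicolons, each of 6 numbers parted by spaces: the shift along the tool's x, y, z each as a share of 0.15 m, from -1 to 1, then the turn, a rotation vector about the tool's x, y, z each as a share of 0.5 rad, from -1 to 1. In form: dx dy dz rx ry rz; .... A call has 1 to 5 rows; each row is the pose to reach, as a shift and turn from the pose measured when the call began, along the tool's axes at that moment; what a row does not reach only later rows make up. A row lasts 1/10 s, in which the tool goes at most 50 mm and 8.59 degrees, less where a joint would pass 70% of its speed; a pose out of reach is approached as far as the arm can. A call with a number of a shift or a turn outside -1 to 1 is refused whole. A call with a gripper value outside its range is refused whole. "fingers" is the opening, from 0 (shut) to 1 (fully open), set as the call begins (left out, the last holds). The fingers move at their own pace and stop on an object; the grip force is fixed at half the most. Time passes only in rows, so rows that repeat a pose let the fingers close. It gives the time, the measured TCP pose, the force and the opening at its end, in the units of the state.
- ctrl.get_obs(): the state, without advancing time (a new reading comes with each control period).
- viewer.read_camera(name): name is "scene" or "top"; returns the picture (480x640x3 uint8, red, green, blue); there is no depth.
- viewer.camera_params(name): a dict with "intrinsics" (3x3 intrinsics, pixels), "origin" and "attitude" of the camera in the world. Camera axes: x right, y up, looking along -z (the intrinsics and any distortion apply to the point x, -y, -z); pixel columns grow to the right and rows downward; lengths in m; the calibration is good to about 2 mm. A picture is of the moment at which its call begins. camera_params takes no time and is no camera call.
- order.hand_in(): hands the job in, once; it reports no verdict.
The state is a dict: "time": time; "joint_positions": joint angles; "joint_vel": joint speeds; "tau": joint torques, N m; "eef_pos": TCP position; "ee_rot": TCP orientation; "contact_force": force on the tool from outside, world axes, zero at the start; "moment": the same for the moment, N m; "width": opening from 0.0 (shut) to 1.0 (fully open).
Only numpy, scipy, OpenCV 4.12 (cv2) and the standard library are available. Lean on these libraries where they do the work, as an engineer would, in place of code of your own. Each camera call takes 0.05 s, during which the arm holds its last target. There are 200 camera calls.

### The job

Pack the display tray: lay every almond tube from the baking sheet in a V-groove of its own, cradled level on both notched rails, centred between the front and back panels, with its green lid towards the low green front panel. Only then, while all the tubes lie in place, fold up all four panels of the tray until they stand upright. Leave the other things on the bench where they are.

Things in the scene. Friction and masses are not known exactly. Their poses are not given: they have to be found in the camera images.
- tray: Brown card display tray folded out on a 20 mm high aluminium block bolted to the bench; it cannot shift or lift. Origin: on the work surface under its centre; +x to the back panel, +y to the left panel, z up. Card floor 144 mm (x) by 328 mm (y), its top 24 mm above the origin. On it stand two pale notched pulp rails along y, 16 mm thick, centred at x = -35 and +35 mm, tops 50 mm above the origin.
- groove1 (a point): Middle of groove 1 (nearest the right panel), fixed in the tray at y = -108 mm: where a cradled, centred tube has its centre, 61 mm above the work surface. Axes are the tray's: the tube lies along x, lid towards -x. A groove is a pair of facing 90-degree V-notches, 40 mm wide and 20 mm deep, one in each rail. Between the rails there are 54 mm of clear space down to the card floor.
- groove4 (a point): Middle of groove 4 (nearest the left panel), at y = +108 mm, as groove 1. Grooves 2 and 3 lie evenly between them, at y = -36 and +36 mm (pitch 72 mm).
- front (a joint): Fold angle of the low front panel, green inside and out, 45 mm high, 324 mm wide, on the tray's -x side, 4 mm thick: 0 = folded out level, 1.57 = upright, stop at 1.6. Its crease is a level line 22 mm above the work surface, 72 mm from the tray's origin, and its free edge is 45 mm from the crease. It starts partly raised (0.45 to 0.8). Stiff crease: it stays where it is left; 1 to 1.5 N at the free edge moves it.
- back (a joint): Fold angle of the brown back panel, 62 mm high, 324 mm wide, on the tray's +x side, 4 mm thick: 0 = folded out level, 1.57 = upright, stop at 1.6. Its crease is a level line 22 mm above the work surface, 72 mm from the tray's origin, and its free edge is 62 mm from the crease. It starts partly raised (0.45 to 0.8). Stiff crease: it stays where it is left; 1 to 1.5 N at the free edge moves it.
- left (a joint): Fold angle of the brown end panel, 62 mm high, 138 mm wide, on the tray's +y side, 4 mm thick: 0 = folded out level, 1.57 = upright, stop at 1.6. Its crease is a level line 22 mm above the work surface, 164 mm from the tray's origin, and its free edge is 62 mm from the crease. It starts partly raised (0.45 to 0.8). Stiff crease: it stays where it is left; 1 to 1.5 N at the free edge moves it.
- right (a joint): Fold angle of the brown end panel, 62 mm high, 138 mm wide, on the tray's -y side, 4 mm thick: 0 = folded out level, 1.57 = upright, stop at 1.6. Its crease is a level line 22 mm above the work surface, 164 mm from the tray's origin, and its free edge is 62 mm from the crease. It starts partly raised (0.45 to 0.8). Stiff crease: it stays where it is left; 1 to 1.5 N at the free edge moves it.
- sheet: Rimmed aluminium baking sheet lying fixed on the bench, 300 mm (x) by 340 mm (y), floor 4 mm thick, rim 18 mm high and 4 mm thick. Origin: under its centre, on the work surface. The tubes start lying on it, their lids some one way and some the other.
- tube1_mid (a point): Filled almond tube, a rigid paper cylinder 44 mm in diameter and 120 mm long, about 0.16 kg, white with a brown band round the middle, a green lid on one end and a bare metal foot on the other. Point at its centre. Its x axis runs along the tube from the lid to the foot; the tube may roll about it. Absent in some runs.
- tube1_lid (a point): Centre of the green lid's end face of tube 1, 60 mm from its centre.
- tube2_mid (a point): Filled almond tube, a rigid paper cylinder 44 mm in diameter and 120 mm long, about 0.16 kg, white with a brown band round the middle, a green lid on one end and a bare metal foot on the other. Point at its centre. Its x axis runs along the tube from the lid to the foot; the tube may roll about it. Absent in some runs.
- tube2_lid (a point): Centre of the green lid's end face of tube 2, 60 mm from its centre.
- tube3_mid (a point): Filled almond tube, a rigid paper cylinder 44 mm in diameter and 120 mm long, about 0.16 kg, white with a brown band round the middle, a green lid on one end and a bare metal foot on the other. Point at its centre. Its x axis runs along the tube from the lid to the foot; the tube may roll about it. Absent in some runs.
- tube3_lid (a point): Centre of the green lid's end face of tube 3, 60 mm from its centre.
- tube4_mid (a point): Filled almond tube, a rigid paper cylinder 44 mm in diameter and 120 mm long, about 0.16 kg, white with a brown band round the middle, a green lid on one end and a bare metal foot on the other. Point at its centre. Its x axis runs along the tube from the lid to the foot; the tube may roll about it. Absent in some runs.
- tube4_lid (a point): Centre of the green lid's end face of tube 4, 60 mm from its centre.
- jar: Bystander: amber glass jar with a steel cap, 72 mm diameter, 120 mm high. Origin at its underside. To be left where it is.
- tape: Bystander: roll of amber tape lying flat, 84 mm diameter, 36 mm high. Origin at its underside. To be left where it is.
- bowl: Bystander: aluminium bowl, 120 mm diameter, 50 mm high. Origin at its underside. To be left where it is.
- spatula: Bystander: spatula with a black handle, lying flat. Origin at its underside. To be left where it is.
- brush: Bystander: brush with a wooden handle, lying flat. Origin at its underside. To be left where it is.
- mug: Bystander: white mug, 80 mm diameter, 95 mm high. Origin at its underside. To be left where it is.
Not all that is in view belongs to the job. What is shaped like the part that bears tube2_mid but black or turquoise is not meant. What is shaped like the part that bears tube4_mid but black is not meant.

How it is judged:
On the way, in this order (a step that is already met when the one before it is completed fails the run):
1. every tube lies cradled and centred in a groove, lid to the front, while the four panels are still folded out (x of tube1_lid in the frame of tray between -0.069 and -0.051 m and z of tube1_lid in the frame of tray between 0.056 and 0.066 m and z of tube1_mid in the frame of tray between 0.056 and 0.066 m and angle between the x axis of each of tube1_mid, tube2_mid, tube3_mid, tube4_mid and the x axis of tray, either way round below 0.09 rad and x of tube2_lid in the frame of tray between -0.069 and -0.051 m and z of tube2_lid in the frame of tray between 0.056 and 0.066 m and z of tube2_mid in the frame of tray between 0.056 and 0.066 m and x of tube3_lid in the frame of tray between -0.069 and -0.051 m and z of tube3_lid in the frame of tray between 0.056 and 0.066 m and z of tube3_mid in the frame of tray between 0.056 and 0.066 m and x of tube4_lid in the frame of tray between -0.069 and -0.051 m and z of tube4_lid in the frame of tray between 0.056 and 0.066 m and z of tube4_mid in the frame of tray between 0.056 and 0.066 m and value of joint each of front, back, left, right below 1.2 rad), for 0.3 s.
2. all four panels stand upright (value of joint each of front, back, left, right above 1.43 rad), for 0.3 s.
At the end, for the whole second after the job is handed in: Every tube rests in a V-groove: middle and lid end 61 mm (within 5 mm) above the tray's origin, within 9 mm of centred front to back, within 5 degrees of square to the rails, lid to the front; all four panels are folded up to at least 1.43 rad (82 degrees) (all of step 2 and x of tube1_lid in the frame of tray between -0.069 and -0.051 m and z of tube1_lid in the frame of tray between 0.056 and 0.066 m and z of tube1_mid in the frame of tray between 0.056 and 0.066 m and angle between the x axis of each of tube1_mid, tube2_mid, tube3_mid, tube4_mid and the x axis of tray, either way round below 0.09 rad and x of tube2_lid in the frame of tray between -0.069 and -0.051 m and z of tube2_lid in the frame of tray between 0.056 and 0.066 m and z of tube2_mid in the frame of tray between 0.056 and 0.066 m and x of tube3_lid in the frame of tray between -0.069 and -0.051 m and z of tube3_lid in the frame of tray between 0.056 and 0.066 m and z of tube3_mid in the frame of tray between 0.056 and 0.066 m and x of tube4_lid in the frame of tray between -0.069 and -0.051 m and z of tube4_lid in the frame of tray between 0.056 and 0.066 m and z of tube4_mid in the frame of tray between 0.056 and 0.066 m and linear speed of each of tube1, tube2, tube3, tube4 below 0.03 m/s); the robot touches nothing.
It fails at once if one of the other things on the bench is pushed out of its place (more than 30 mm) (distance of any of jar, tape, bowl, spatula, brush, mug from where it was at the start of the episode above 0.03 m).
Of tube1, tube2, tube3, tube4 only 3 to 4 are there at a start; the rules pass over those that are not, and their reading is None.
At some moment in a run one of tube1, tube2, tube3, tube4 may be knocked a few centimetres aside while the robot is not near it.
Once in a run the grip may slacken for a moment while it holds something.
It also fails if it takes over 210 s, if anything falls off the work surface, if the arm or the gripper's body presses on something with over 40 N, if the wrist force passes 120 N, or if a joint passes its speed limit or range.

## Working session

There is one attempt and no reset: what is moved stays moved. The work goes in short steps, Python scripts to look and compute and a tool call to move; the robot and the scene stay as the last step left them, time stands still between calls to the robot, and variables do not carry over. Pictures are saved under pics/ and viewed, about 12 in all and at most 16, crops included, and the job is handed in when it is done.

Besides the shell and the picture viewer there is one more tool, called after "Request:" as name(argument=value, ...) on one line, values as JSON. arm_command: Moves the arm, as the interface text tells. Shift numbers are shares of 0.15 m and turn numbers shares of 0.5 rad, none past 1 either way. Its arguments: {"type":"object","properties":{"moves":{"type":"string"},"fingers":{"type":"number"}},"required":["moves"]}

```bash
ls; mkdir -p pics; python3 - <<'E'
from plant import ctrl, viewer, order
import cv2
o=ctrl.get_obs(); print({k:(o[k]) for k in ('time','eef_pos','ee_rot','width','contact_force')})
for n in ('scene','top'):
    p=viewer.camera_params(n); print(n,p)
    cv2.imwrite(f'pics/{n}0.png',viewer.read_camera(n)[:,:,::-1])
E
```

```text
pics
{'time': 0.0, 'eef_pos': array([ 0.21511757, -0.6123537 ,  0.22986864]), 'ee_rot': array([-1.5218359 ,  1.56812623,  1.95764437]), 'width': 1.0015220474766384, 'contact_force': array([-0.06275296, -0.17604609,  0.10440513])}
scene {'intrinsics': array([[455.44460887,   0.        , 321.61011024],
       [  0.        , 455.44460887, 236.23963374],
       [  0.        ,   0.        ,   1.        ]]), 'origin': array([1.10910265, 0.02073357, 1.11241059]), 'attitude': array([ 0.55991473, -0.00921283,  1.80043607])}
top {'intrinsics': array([[609.91980277,   0.        , 312.75095798],
       [  0.        , 609.91980277, 252.70176751],
       [  0.        ,   0.        ,   1.        ]]), 'origin': array([ 0.37877618, -0.09243319,  1.74096349]), 'attitude': array([ 0.07949235, -0.00176816, -1.55492512])}
```

View pics/top0.png

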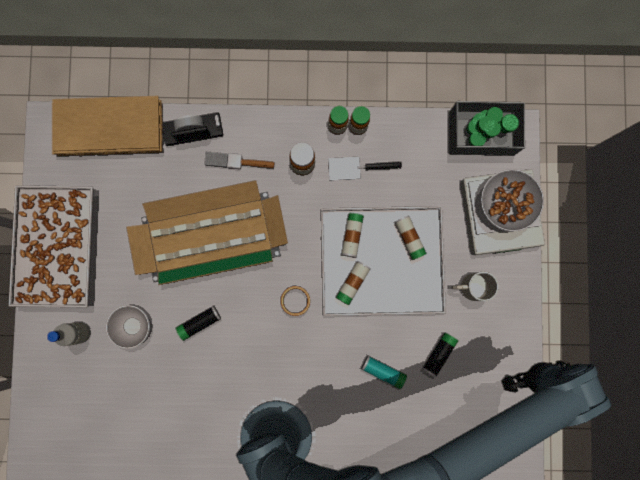

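View pics/scene0.png

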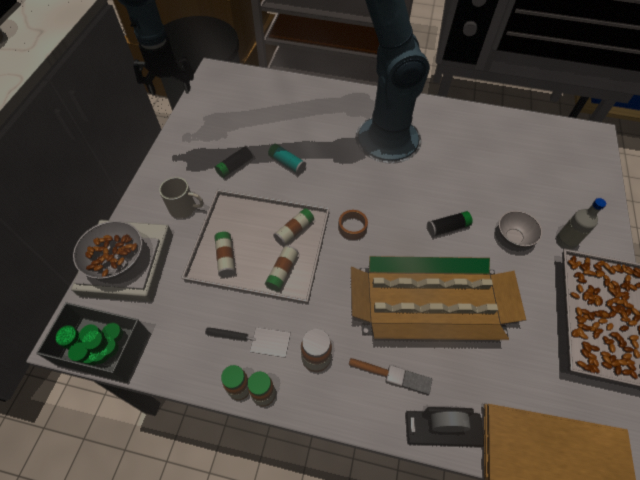

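Top view: three white tubes with brown bands lie on the sheet, at (352,235) with lid (355,217), (410,238) with lid (419,254), and (353,283) with lid (342,298). The tray is at about (206,232), with its green front panel nearest the robot. Things that could be taken for a tube: black at (198,323), black at (440,355) and turquoise at (384,372), all off the sheet and the wrong colour, plus the green-lidded jars at (340,118) and (360,118). I choose the three white and brown tubes on the sheet.

```bash
cat > h.py <<'E'
import numpy as np, cv2
from scipy.spatial.transform import Rotation as R
from plant import ctrl, viewer, order
def cam(n):
    p=viewer.camera_params(n); return p['intrinsics'],np.array(p['origin']),R.from_euler('xyz',p['attitude']).as_matrix()
def ray(n,uv,z):
    K,o,A=cam(n); uv=np.atleast_2d(uv).astype(float)
    d=np.c_[(uv[:,0]-K[0,2])/K[0,0],-(uv[:,1]-K[1,2])/K[1,1],-np.ones(len(uv))]@A.T
    return o+d*((z-o[2])/d[:,2])[:,None]
def proj(n,P):
    K,o,A=cam(n); c=(np.atleast_2d(P)-o)@A
    return np.c_[K[0,2]+K[0,0]*c[:,0]/-c[:,2],K[1,2]+K[1,1]*c[:,1]/c[:,2]]
def blobs(m,amin):
    n,l,s,c=cv2.connectedComponentsWithStats(m.astype(np.uint8)); return [(c[i],s[i],l==i) for i in range(1,n) if s[i][4]>=amin]
E
python3 - <<'E'
from h import *
t=cv2.imread('pics/top0.png'); s=cv2.imread('pics/scene0.png')
print(ray('top',[(275,435)],0))
for n,im,roi in (('top',t,(320,205,445,320)),('scene',s,(185,190,330,300))):
    x0,y0,x1,y1=roi; h=cv2.cvtColor(im,cv2.COLOR_BGR2HSV); M=np.zeros(im.shape[:2],bool); M[y0:y1,x0:x1]=1
    g=M&(h[...,0]>40)&(h[...,0]<85)&(h[...,1]>120); b=M&(h[...,0]<20)&(h[...,1]>100)
    for nm,m,z in (('green',g,.026),('brown',b,.026)):
        for c,st,_ in blobs(m,25): print(n,nm,c.round(1),st[4],ray(n,c,z).round(4))
a=cv2.resize(t[175:290,125:290],None,fx=4,fy=4,interpolation=cv2.INTER_CUBIC)
b=cv2.resize(t[205:320,318:447],None,fx=4,fy=4,interpolation=cv2.INTER_CUBIC)
cv2.imwrite('pics/c1.png',np.vstack([cv2.resize(a,(560,290*a.shape[0]*560//a.shape[1]//290)),cv2.resize(b,None,fx=.4,fy=.4)]) if 0 else np.hstack([cv2.resize(a,(0,0),fx=.6,fy=.6),cv2.resize(b,(0,0),fx=.6,fy=.6)]))
print(ray('top',[(352,235)],.026))
E
```

```text
[[0.00444283 0.00413311 0.        ]]
top green [355.1 217. ] 82 [[ 0.6188 -0.2116  0.026 ]]
top green [417.7 253.5] 86 [[ 0.518  -0.3893  0.026 ]]
top green [343.7 297.8] 92 [[ 0.3898 -0.182   0.026 ]]
top brown [409.4 235.7] 167 [[ 0.568  -0.3657  0.026 ]]
top brown [351.8 236. ] 162 [[ 0.5646 -0.203   0.026 ]]
top brown [353.7 280.8] 165 [[ 0.4382 -0.2097  0.026 ]]
scene green [306.3 212.3] 33 [[ 0.374  -0.1866  0.026 ]]
scene green [220.5 234.7] 31 [[ 0.5051 -0.4026  0.026 ]]
scene green [273.1 279.3] 32 [[ 0.6053 -0.2191  0.026 ]]
scene brown [293.7 225.3] 131 [[ 0.4265 -0.2105  0.026 ]]
scene brown [223.7 251.8] 141 [[ 0.5558 -0.3749  0.026 ]]
scene brown [283.3 263.2] 146 [[ 0.5519 -0.206   0.026 ]]
[[ 0.56740359 -0.20346496  0.026     ]]
```

View pics/c1.png

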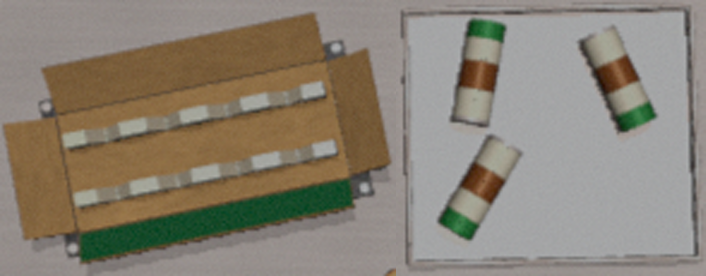

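The close crop confirms the choice: three white, brown-banded tubes with lids, and a tray with clear bright rail teeth. Next I measure tubes and tray, and plan the moves in tool axes.

```bash
cat >> h.py <<'E'
def down(psi):
    c,s=np.cos(psi),np.sin(psi); return np.array([[0,c,s],[0,s,-c],[-1,0,0]],float)
def state():
    o=ctrl.get_obs(); M=R.from_euler('xyz',o['ee_rot']).as_matrix(); return o,np.array(o['eef_pos']),M,np.arctan2(M[1,1],M[0,1])
def plan(stops,P=None,psi=None):
    """stops: (x,y,z,psi); prints per-call shares, 1 row each (to be repeated)"""
    o,p0,M,y0=state()
    if P is None: P,psi=p0,y0
    else: M=down(psi)
    for st in stops:
        T,ty=np.array(st[:3]),st[3]; dy=ty-psi
        n=int(max(np.ceil(np.abs(T-P).max()/.14),np.ceil(abs(dy)/.49),1))
        for k in range(n):
            P1=P+(T-P)/(n-k); y1=psi+(ty-psi)/(n-k); D=down(y1)
            sh=M.T@(P1-P)/.15; rv=R.from_matrix(M.T@D).as_rotvec()/.5
            rows=int(max(np.ceil(np.linalg.norm(P1-P)/.05),np.ceil(abs(y1-psi)/.149)))+1
            print(np.r_[sh,rv].round(2)+0,'rows',rows,'->',P1.round(3),round(y1,2)); P,psi,M=P1,y1,D
E
python3 - <<'E'
from h import *
t=cv2.imread('pics/top0.png'); h=cv2.cvtColor(t,cv2.COLOR_BGR2HSV)
M=np.zeros(t.shape[:2],bool); M[205:320,320:445]=1
hh,ss=h[...,0],h[...,1]
tube=M&((ss>25)&(hh<90))   # probe
for c,st,m in blobs(tube,300):
    if st[4]>1500: continue
    r=cv2.minAreaRect(np.argwhere(m)[:,::-1].astype(np.float32)); print('tube blob',c.round(1),st[4],np.round(r[0],1),np.round(r[1],1),round(r[2],1), ray('top',r[0],.035).round(4))
roi=h[183:282,130:286]; V=np.zeros_like(M); V[200:265,140:275]=1
tt=V&(ss<60)&(h[...,2]>150)
P=[]
for c,st,m in blobs(tt,12): 
    w=ray('top',c,.05)[0]; P.append(w); print('tooth',c.round(1),st[4],w.round(4))
print(t[235,175:185].tolist())
o,p,Mx,y=state(); print(Mx.round(3),y,o['joint_positions'])
E
```

```text
tube blob [352.3 232.7] 565 [352.2 233.9] [15.6 42.8] 10.3 [[ 0.5695 -0.2034  0.035 ]]
tube blob [410.2 239. ] 625 [409.8 238.4] [41.6 17.1] 65.0 [[ 0.5593 -0.3654  0.035 ]]
tube blob [351.9 283.7] 602 [352.3 283.2] [15.8 42.2] 31.0 [[ 0.431  -0.2052  0.035 ]]
tooth [254.7 211.9] 46 [0.6253 0.0709 0.05  ]
tooth [230.5 216.9] 58 [0.6101 0.1382 0.05  ]
tooth [205.2 222. ] 58 [0.5947 0.2082 0.05  ]
tooth [179.9 227.2] 59 [0.5789 0.2784 0.05  ]
tooth [155.6 232.3] 48 [0.5635 0.3455 0.05  ]
tooth [259.6 236.2] 48 [0.5571 0.0556 0.05  ]
tooth [235.5 241.2] 58 [0.5421 0.1223 0.05  ]
tooth [210.2 246.4] 60 [0.5264 0.1924 0.05  ]
tooth [184.6 251.7] 60 [0.5106 0.2631 0.05  ]
tooth [160.3 256.7] 49 [0.4956 0.3302 0.05  ]
[[66, 107, 136], [70, 105, 138], [67, 105, 137], [68, 107, 137], [64, 106, 138], [69, 109, 138], [69, 109, 139], [70, 110, 143], [69, 108, 140], [72, 110, 141]]
[[-0.001  0.331 -0.943]
 [ 0.002 -0.943 -0.331]
 [-1.    -0.002  0.   ]] -1.2329091106594383 [ 1.13521439  0.38375045  0.04378968  1.59947247 -0.01791979  1.16122799
 -0.04990922]
```

Checks agree with the given sizes: teeth pitch and rail spacing come out at 71.8 and 70.1 mm, so the tray centre is (0.561, 0.200) with yaw 0.219. In both views the tube centres agree to about 5 mm: A (0.562,-0.202), B (0.566,-0.365), C (0.438,-0.208). B goes first, to groove 4.

```bash
python3 - <<'E'
from h import *
plan([(.5655,-.3655,.2,-1.136),(.5655,-.3655,.06,-1.136),(.5655,-.3655,.012,-1.136)])
print('place'); plan([(.5655,-.3655,.15,-1.136),(.537,.306,.17,-1.352),(.537,.306,.05,-1.352)],np.array([.5655,-.3655,.012]),-1.136)
E
```

```text
[ 0.07 -0.26 -0.92 -0.06  0.    0.  ] rows 4 -> [ 0.332 -0.53   0.22 ] -1.2
[ 0.07 -0.23 -0.92 -0.06  0.    0.  ] rows 4 -> [ 0.449 -0.448  0.21 ] -1.17
[ 0.07 -0.2  -0.93 -0.06  0.    0.  ] rows 4 -> [ 0.566 -0.366  0.2  ] -1.14
[0.93 0.   0.   0.   0.   0.  ] rows 4 -> [ 0.566 -0.366  0.06 ] -1.14
[0.32 0.   0.   0.   0.   0.  ] rows 2 -> [ 0.566 -0.366  0.012] -1.14
place
[-0.92  0.    0.    0.    0.    0.  ] rows 4 -> [ 0.566 -0.366  0.15 ] -1.14
[-0.03 -0.83 -0.34  0.09  0.    0.  ] rows 4 -> [ 0.56  -0.231  0.154] -1.18
[-0.03 -0.84 -0.31  0.09  0.    0.  ] rows 4 -> [ 0.554 -0.097  0.158] -1.22
[-0.03 -0.85 -0.27  0.09  0.    0.  ] rows 4 -> [0.548 0.037 0.162] -1.27
[-0.03 -0.87 -0.23  0.09  0.    0.  ] rows 4 -> [0.543 0.172 0.166] -1.31
[-0.03 -0.87 -0.2   0.09  0.    0.  ] rows 4 -> [0.537 0.306 0.17 ] -1.35
[0.8 0.  0.  0.  0.  0. ] rows 4 -> [0.537 0.306 0.05 ] -1.35
```

Request:
arm_command(moves="0.07 -0.26 -0.92 -0.06 0 0;0.07 -0.26 -0.92 -0.06 0 0;0.07 -0.26 -0.92 -0.06 0 0;0.07 -0.26 -0.92 -0.06 0 0", fingers=1)

```text
time: 0.5
eef_pos: [0.3418, -0.522, 0.2182]
ee_rot: [-2.316, 1.562, 1.208]
contact_force: [0.9, -0.1, 0.2]
width: 0.997
```

Request:
arm_command(moves="0.07 -0.23 -0.92 -0.06 0 0;0.07 -0.23 -0.92 -0.06 0 0;0.07 -0.23 -0.92 -0.06 0 0;0.07 -0.23 -0.92 -0.06 0 0")

```text
time: 0.9
eef_pos: [0.4651, -0.4294, 0.2078]
ee_rot: [-2.444, 1.554, 1.124]
contact_force: [0.3, 1.2, 0.5]
width: 1.002
```

Request:
arm_command(moves="0.07 -0.2 -0.93 -0.06 0 0;0.07 -0.2 -0.93 -0.06 0 0;0.07 -0.2 -0.93 -0.06 0 0;0.07 -0.2 -0.93 -0.06 0 0;0.07 -0.2 -0.93 -0.06 0 0")

```text
time: 1.4
eef_pos: [0.5814, -0.3407, 0.1984]
ee_rot: [-2.39, 1.553, 1.215]
contact_force: [0.4, -0.9, -0.7]
width: 1.001
```

```bash
python3 - <<'E'
from h import *
o,p,M,y=state(); print(p,y,M[:,0].round(3))
plan([(.5655,-.3655,.07,-1.136)])
E
```

```text
[ 0.58144703 -0.34074948  0.19835264] -1.1076056940730303 [ 0.006  0.017 -1.   ]
[ 0.85  0.11  0.18  0.06 -0.03  0.03] rows 4 -> [ 0.566 -0.366  0.07 ] -1.14
```

Request:
arm_command(moves="0.85 0.11 0.18 0.06 -0.03 0.03;0.85 0.11 0.18 0.06 -0.03 0.03;0.85 0.11 0.18 0.06 -0.03 0.03;0.85 0.11 0.18 0.06 -0.03 0.03;0.85 0.11 0.18 0.06 -0.03 0.03")

```text
time: 1.9
eef_pos: [0.5637, -0.3674, 0.0702]
ee_rot: [0.551, 1.567, -2.161]
contact_force: [1.4, -0.7, -0.1]
width: 0.999
```

```bash
python3 - <<'E'
from h import *
o,p,M,y=state(); print(p,y,M[:,0].round(3))
plan([(.5655,-.3655,.012,-1.136)])
cv2.imwrite('pics/t1.png',cv2.resize(np.hstack([viewer.read_camera('top')[195:325,300:460],viewer.read_camera('scene')[180:310,180:340]])[:,:,::-1],None,fx=2.4,fy=2.4))
E
```

```text
[ 0.56371429 -0.3674314   0.07024438] -1.1409196897862797 [-0.002 -0.003 -1.   ]
[ 0.39 -0.01 -0.02 -0.01  0.01  0.  ] rows 3 -> [ 0.566 -0.366  0.012] -1.14
```

View pics/t1.png

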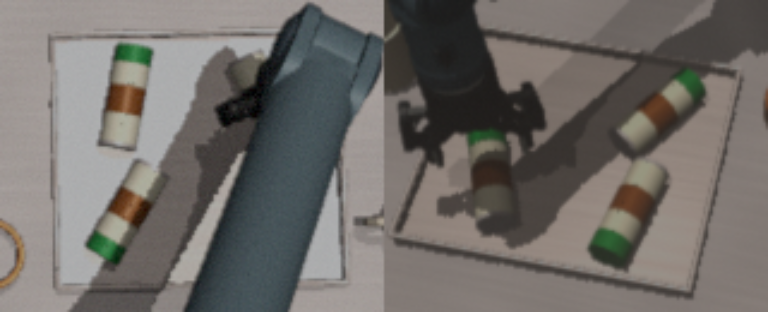

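The jaws straddle tube B across its axis, and A and C have not moved. I descend, close and lift.

Request:
arm_command(moves="0.39 0 -0.02 0 0 0;0.39 0 -0.02 0 0 0;0.39 0 -0.02 0 0 0;0.39 0 -0.02 0 0 0")

```text
time: 2.4
eef_pos: [0.5722, -0.367, 0.0176]
ee_rot: [1.913, 1.56, -0.796]
contact_force: [-0.2, 0.2, 0.4]
width: 0.996
```

Request:
arm_command(moves="0 0 0 0 0 0;0 0 0 0 0 0;0 0 0 0 0 0;0 0 0 0 0 0;0 0 0 0 0 0", fingers=0)

```text
time: 2.9
eef_pos: [0.5736, -0.3678, 0.0197]
ee_rot: [1.978, 1.557, -0.731]
contact_force: [-0.1, 0.4, 6.6]
width: 0.486
```

Request:
arm_command(moves="0 0 0 0 0 0;0 0 0 0 0 0;-0.1 0 0 0 0 0;-0.92 0 0 0 0 0;-0.92 0 0 0 0 0")

```text
time: 3.4
eef_pos: [0.5702, -0.3655, 0.1338]
ee_rot: [1.841, 1.562, -0.868]
contact_force: [1.5, -0.3, -2.1]
width: 0.493
```

```bash
python3 - <<'E'
from h import *
plan([(.543,.307,.17,-1.352)])
E
```

```text
[-0.05 -0.83 -0.34  0.09  0.   -0.02] rows 4 -> [ 0.565 -0.231  0.141] -1.18
[-0.05 -0.84 -0.31  0.09  0.    0.  ] rows 4 -> [ 0.559 -0.097  0.148] -1.22
[-0.05 -0.86 -0.27  0.09  0.    0.  ] rows 4 -> [0.554 0.038 0.156] -1.27
[-0.05 -0.87 -0.23  0.09  0.    0.  ] rows 4 -> [0.548 0.172 0.163] -1.31
[-0.05 -0.88 -0.2   0.09  0.    0.  ] rows 4 -> [0.543 0.307 0.17 ] -1.35
```

Request:
arm_command(moves="-0.1 -0.83 -0.34 0.09 0 -0.02;-0.1 -0.83 -0.34 0.09 0 -0.02;-0.1 -0.83 -0.34 0.09 0 -0.02;-0.1 -0.83 -0.34 0.09 0 -0.02")

```text
time: 3.8
eef_pos: [0.5653, -0.221, 0.1488]
ee_rot: [-2.165, 1.562, 1.376]
contact_force: [0.9, 0.6, -1.4]
width: 0.49
```

Request:
arm_command(moves="-0.05 -0.84 -0.31 0.09 0 0;-0.05 -0.84 -0.31 0.09 0 0;-0.05 -0.84 -0.31 0.09 0 0;-0.05 -0.84 -0.31 0.09 0 0")

```text
time: 4.2
eef_pos: [0.5593, -0.0764, 0.1583]
ee_rot: [-2.083, 1.556, 1.426]
contact_force: [0.1, 0.4, -1.7]
width: 0.482
```

Request:
arm_command(moves="-0.05 -0.86 -0.27 0.09 0 0;-0.05 -0.86 -0.27 0.09 0 0;-0.05 -0.86 -0.27 0.09 0 0;-0.05 -0.86 -0.27 0.09 0 0")

```text
time: 4.6
eef_pos: [0.5499, 0.0688, 0.169]
ee_rot: [-2.059, 1.55, 1.419]
contact_force: [0.0, 0.9, -2.3]
width: 0.492
```

Request:
arm_command(moves="-0.05 -0.87 -0.23 0.09 0 0;-0.05 -0.87 -0.23 0.09 0 0;-0.05 -0.87 -0.23 0.09 0 0;-0.05 -0.87 -0.23 0.09 0 0;-0.05 -0.87 -0.23 0.09 0 0")

```text
time: 5.1
eef_pos: [0.539, 0.2045, 0.1795]
ee_rot: [-2.018, 1.55, 1.419]
contact_force: [-0.3, -0.6, -1.8]
width: 0.486
```

```bash
python3 - <<'E'
from h import *
o,p,M,y=state(); print(p,y,o['width'])
plan([(.543,.307,.12,-1.352)])
E
```

```text
[0.53897088 0.20449041 0.17948624] -1.275418269712487 0.48614682729364433
[ 0.41 -0.64 -0.22  0.15 -0.02  0.04] rows 4 -> [0.543 0.307 0.12 ] -1.35
```

Request:
arm_command(moves="0.41 -0.64 -0.22 0.15 -0.02 0.04;0.41 -0.64 -0.22 0.15 -0.02 0.04;0.41 -0.64 -0.22 0.15 -0.02 0.04;0.41 -0.64 -0.22 0.15 -0.02 0.04;0.41 -0.64 -0.22 0.15 -0.02 0.04")

```text
time: 5.6
eef_pos: [0.5436, 0.3042, 0.1194]
ee_rot: [0.932, 1.566, -1.991]
contact_force: [0.3, -0.8, -1.1]
width: 0.491
```

Request:
arm_command(moves="0 0 0 0 0 0;0 0 0 0 0 0")

```text
time: 5.8
eef_pos: [0.5456, 0.3006, 0.1202]
ee_rot: [1.311, 1.564, -1.618]
contact_force: [0.4, -0.2, -1.9]
width: 0.485
```

```bash
python3 - <<'E'
from h import *
o,p,M,y=state(); print(p,y,o['width'],M[:,0].round(3))
s=viewer.read_camera('scene')[:,:,::-1]; t=viewer.read_camera('top')[:,:,::-1]
cv2.imwrite('pics/s2.png',s); cv2.imwrite('pics/t2.png',t)
cv2.imwrite('pics/s2c.png',cv2.resize(np.hstack([s[200:360,330:540],t[170:330,110:320]]),None,fx=1.9,fy=1.9))
K=proj('scene',[[.543,.307,.12]]),proj('top',[[.543,.307,.12]]); print(K)
plan([(.543,.307,.055,-1.352)])
E
```

```text
[0.54561285 0.30061665 0.12021064] -1.3573392569973928 0.4851211123451295 [-0.    -0.007 -1.   ]
(array([[486.25893616, 284.66908272]]), array([[163.09062102, 237.22007333]]))
[ 0.43 -0.04  0.   -0.01  0.   -0.01] rows 3 -> [0.543 0.307 0.055] -1.35
```

View pics/s2c.png

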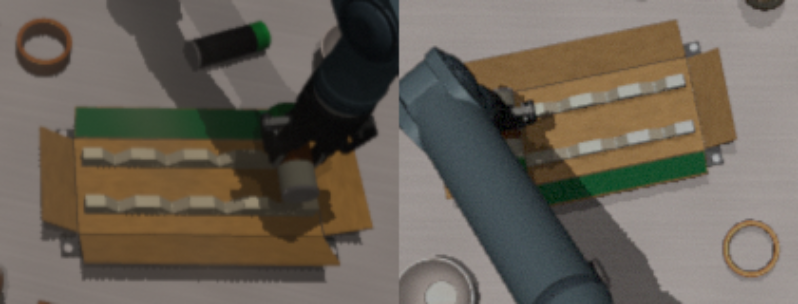

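Request:
arm_command(moves="0.2 -0.04 0 0 0 0;0.2 -0.04 0 0 0 0;0.42 -0.04 0 0 0 0;0.42 -0.04 0 0 0 0;0.42 -0.04 0 0 0 0")

```text
time: 6.4
eef_pos: [0.5433, 0.3072, 0.0576]
ee_rot: [1.04, 1.565, -1.887]
contact_force: [-0.5, 0.2, -1.6]
width: 0.488
```

Request:
arm_command(moves="0 0 0 0 0 0")

```text
time: 6.5
eef_pos: [0.5432, 0.3075, 0.0587]
ee_rot: [1.024, 1.565, -1.903]
contact_force: [-0.2, 1.0, -0.6]
width: 0.49
```

```bash
python3 - <<'E'
from h import *
o,p,M,y=state(); print(p,y,o['width'],M[:,0].round(3),o['contact_force'])
print(proj('scene',[[.598,.312,.126],[.598,.312,.104]]))
plan([(.543,.307,.055,-1.352)])
E
```

```text
[0.54324293 0.30750521 0.05870797] -1.3563571797113878 0.49045909027572754 [-0.002 -0.006 -1.   ] [-0.23833893  0.98734122 -0.59662091]
[[488.29130829 304.60752485]
 [485.34713744 308.33194334]]
[ 0.02  0.    0.   -0.01  0.01 -0.01] rows 2 -> [0.543 0.307 0.055] -1.35
```

Request:
arm_command(moves="0.04 0 0 0 0 0;0.04 0 0 0 0 0;0.04 0 0 0 0 0")

```text
time: 6.8
eef_pos: [0.5449, 0.3067, 0.055]
ee_rot: [1.475, 1.564, -1.452]
contact_force: [-0.5, -2.9, 5.4]
width: 0.487
```

Request:
arm_command(moves="0 0 0 0 0 0;0 0 0 0 0 0;0 0 0 0 0 0;0 0 0 0 0 0", fingers=0.7)

```text
time: 7.2
eef_pos: [0.5446, 0.307, 0.055]
ee_rot: [1.432, 1.564, -1.495]
contact_force: [-0.2, 0.0, 0.5]
width: 0.702
```

Request:
arm_command(moves="-0.3 0 0 0 0 0;-1 0 0 0 0 0;-1 0 0 0 0 0;-1 0 0 0 0 0;-1 0 0 0 0 0")

```text
time: 7.7
eef_pos: [0.5458, 0.3093, 0.2078]
ee_rot: [2.329, 1.565, -0.599]
contact_force: [0.6, 0.3, -0.1]
width: 0.699
```

```bash
python3 - <<'E'
from h import *
# next: tube A
plan([(.5626,-.202,.2,1.404)])
o,p,M,y=state();print(y,o['joint_positions'].round(2))
E
```

```text
[ 0.01  0.56  0.1  -0.92 -0.01 -0.01] rows 5 -> [0.549 0.224 0.206] -0.9
[ 0.01  0.46  0.34 -0.92  0.    0.  ] rows 5 -> [0.551 0.139 0.205] -0.44
[ 0.01  0.26  0.51 -0.92  0.    0.  ] rows 5 -> [0.554 0.054 0.204] 0.02
[ 0.01  0.01  0.57 -0.92  0.    0.  ] rows 5 -> [ 0.557 -0.032  0.203] 0.48
[ 0.01 -0.25  0.51 -0.92  0.    0.  ] rows 5 -> [ 0.56  -0.117  0.201] 0.94
[ 0.01 -0.45  0.35 -0.92  0.    0.  ] rows 5 -> [ 0.563 -0.202  0.2  ] 1.4
-1.3563112778619468 [-0.28  0.39 -0.38  1.66  0.16  1.12 -2.06]
```

```bash
cat >> h.py <<'E'
def tubes(roi=dict(top=(315,200,450,325),scene=(180,185,340,305)),z=.044):
    for n in roi:
        im=viewer.read_camera(n)[:,:,::-1]; x0,y0,x1,y1=roi[n]; h=cv2.cvtColor(np.ascontiguousarray(im),cv2.COLOR_BGR2HSV); M=np.zeros(im.shape[:2],bool); M[y0:y1,x0:x1]=1
        g=M&(h[...,0]>40)&(h[...,0]<85)&(h[...,1]>110); b=M&(h[...,0]<20)&(h[...,1]>100)
        for nm,m in (('green',g),('brown',b)):
            for c,st,_ in blobs(m,25): print(n,nm,c.round(1),st[4],ray(n,c,z)[0,:2].round(4))
        yield im
E
python3 - <<'E'
from h import *
im=list(tubes())
cv2.imwrite('pics/s3c.png',cv2.resize(np.hstack([im[1][200:360,330:540],im[0][170:330,110:320]]),None,fx=1.9,fy=1.9))
plan([(.4377,-.2075,.17,-2.10)])
E
```

```text
top green [355.3 217. ] 88 [ 0.6162 -0.2111]
top green [343.7 297.8] 94 [ 0.3899 -0.181 ]
top brown [351.9 236. ] 162 [ 0.5627 -0.2021]
top brown [353.7 280.8] 164 [ 0.4374 -0.2085]
scene green [306.4 212.6] 42 [ 0.3871 -0.1825]
scene green [273.1 279.6] 55 [ 0.6144 -0.2147]
scene brown [293.5 225.1] 123 [ 0.4371 -0.2072]
scene brown [283.3 263.1] 143 [ 0.5609 -0.2024]
[ 0.06  0.8   0.35  0.37  0.01 -0.02] rows 4 -> [0.517 0.179 0.195] -1.54
[0.06 0.85 0.2  0.37 0.   0.  ] rows 4 -> [0.491 0.05  0.187] -1.73
[0.06 0.88 0.04 0.37 0.   0.  ] rows 4 -> [ 0.464 -0.079  0.178] -1.91
[ 0.06  0.87 -0.12  0.37  0.    0.  ] rows 4 -> [ 0.438 -0.208  0.17 ] -2.1
```

View pics/s3c.png

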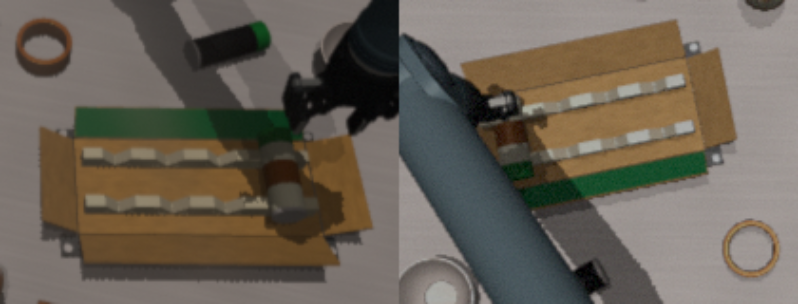

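Tube B lies in groove 4 with its lid to the front, and A and C have not moved. Next is C.

Request:
arm_command(moves="0.06 0.8 0.35 0.37 0 0;0.06 0.8 0.35 0.37 0 0;0.06 0.8 0.35 0.37 0 0;0.06 0.8 0.35 0.37 0 0", fingers=1)

```text
time: 8.2
eef_pos: [0.5153, 0.1703, 0.1915]
ee_rot: [0.977, 1.553, -2.145]
contact_force: [-0.7, 0.2, -1.3]
width: 1.003
```

Request:
arm_command(moves="0.06 0.85 0.2 0.37 0 0;0.06 0.85 0.2 0.37 0 0;0.06 0.85 0.2 0.37 0 0;0.06 0.85 0.2 0.37 0 0")

```text
time: 8.6
eef_pos: [0.4845, 0.035, 0.1815]
ee_rot: [1.012, 1.545, -2.305]
contact_force: [0.1, 0.6, 0.2]
width: 1.001
```

Request:
arm_command(moves="0.06 0.88 0.04 0.37 0 0;0.06 0.88 0.04 0.37 0 0;0.06 0.88 0.04 0.37 0 0;0.06 0.88 0.04 0.37 0 0;0.06 0.88 0.04 0.37 0 0")

```text
time: 9.1
eef_pos: [0.4547, -0.0938, 0.174]
ee_rot: [1.091, 1.544, -2.412]
contact_force: [0.3, 1.3, 0.5]
width: 1.0
```

```bash
python3 - <<'E'
from h import *
o,p,M,y=state(); print(p,y,o['width'])
plan([(.4375,-.2078,.08,-2.10)])
E
```

```text
[ 0.45472943 -0.09380751  0.17396554] -1.9321029753277117 1.000090491392793
[ 0.64  0.74 -0.17  0.34  0.02 -0.05] rows 4 -> [ 0.438 -0.208  0.08 ] -2.1
```

Request:
arm_command(moves="0.64 0.74 -0.17 0.34 0.02 -0.05;0.64 0.74 -0.17 0.34 0.02 -0.05;0.64 0.74 -0.17 0.34 0.02 -0.05;0.64 0.74 -0.17 0.34 0.02 -0.05;0.64 0.74 -0.17 0.34 0.02 -0.05")

```text
time: 9.6
eef_pos: [0.4372, -0.2065, 0.0786]
ee_rot: [-0.213, 1.567, 2.398]
contact_force: [1.0, 0.7, 0.9]
width: 0.999
```

Request:
arm_command(moves="0 0 0 0 0 0")

```text
time: 9.7
eef_pos: [0.4391, -0.2041, 0.079]
ee_rot: [-0.62, 1.567, 1.995]
contact_force: [-0.2, 1.2, -0.4]
width: 1.0
```

```bash
python3 - <<'E'
from h import *
o,p,M,y=state(); print(p,y,M[:,0].round(3))
plan([(.4375,-.2078,.012,-2.10)])
list(tubes(dict(scene=(180,185,340,305))))
E
```

```text
[ 0.43905245 -0.20412338  0.07896081] -2.0973189060819313 [-0.002  0.004 -1.   ]
[0.45 0.03 0.   0.01 0.01 0.  ] rows 3 -> [ 0.438 -0.208  0.012] -2.1
scene green [273.4 279.7] 60 [ 0.6145 -0.2141]
scene brown [293.  225.9] 58 [ 0.4399 -0.208 ]
scene brown [283.4 263.2] 150 [ 0.5611 -0.202 ]
```

Request:
arm_command(moves="0.2 0.03 0 0 0 0;0.45 0.03 0 0 0 0;0.45 0.03 0 0 0 0;0.45 0.03 0 0 0 0;0.45 0.03 0 0 0 0")

```text
time: 10.25
eef_pos: [0.4389, -0.2071, 0.0135]
ee_rot: [-1.664, 1.567, 0.954]
contact_force: [0.1, -0.6, 0.5]
width: 1.002
```

Request:
arm_command(moves="0 0 0 0 0 0")

```text
time: 10.35
eef_pos: [0.4405, -0.2075, 0.0154]
ee_rot: [-2.313, 1.565, 0.305]
contact_force: [0.2, 0.9, 0.8]
width: 1.0
```

```bash
python3 - <<'E'
from h import *
plan([(.4375,-.2078,.013,-2.10)])
E
```

```text
[ 0.02  0.01  0.02  0.01 -0.01  0.01] rows 2 -> [ 0.438 -0.208  0.013] -2.1
```

Request:
arm_command(moves="0.02 0.01 0.02 0 0 0;0.02 0.01 0.02 0 0 0;0.02 0.01 0.02 0 0 0;0.02 0.01 0.02 0 0 0;0.02 0.01 0.02 0 0 0", fingers=0)

```text
time: 10.85
eef_pos: [0.4373, -0.2077, 0.0131]
ee_rot: [-2.377, 1.565, 0.24]
contact_force: [-1.5, 0.2, 5.7]
width: 0.492
```

Request:
arm_command(moves="0 0 0 0 0 0;-0.1 0 0 0 0 0;-0.98 0 0 0 0 0;-0.98 0 0 0 0 0;-0.98 0 0 0 0 0")

```text
time: 11.35
eef_pos: [0.4375, -0.2084, 0.163]
ee_rot: [-2.596, 1.562, 0.021]
contact_force: [0.8, -0.5, -2.2]
width: 0.499
```

```bash
python3 - <<'E'
from h import *
o,p,M,y=state(); print(p,y,o['width'],o['contact_force'])
plan([(.584,.095,.14,-1.352)])
E
```

```text
[ 0.43745429 -0.20838584  0.16302899] -2.095357293148775 0.49888084920316894 [ 0.83109975 -0.46765019 -2.17444287]
[ 0.05 -0.75  0.06 -0.5  -0.02  0.01] rows 4 -> [ 0.486 -0.107  0.155] -1.85
[ 0.05 -0.74 -0.13 -0.5   0.    0.  ] rows 4 -> [ 0.535 -0.006  0.148] -1.6
[ 0.05 -0.68 -0.31 -0.5   0.    0.  ] rows 4 -> [0.584 0.095 0.14 ] -1.35
```

Request:
arm_command(moves="0 -0.75 0.06 -0.5 0 0;0 -0.75 0.06 -0.5 0 0;0 -0.75 0.06 -0.5 0 0;0 -0.75 0.06 -0.5 0 0")

```text
time: 11.75
eef_pos: [0.4867, -0.1029, 0.1631]
ee_rot: [-2.703, 1.562, 0.171]
contact_force: [-0.8, -0.3, -1.1]
width: 0.494
```

Request:
arm_command(moves="0 -0.74 -0.13 -0.5 0 0;0 -0.74 -0.13 -0.5 0 0;0 -0.74 -0.13 -0.5 0 0;0 -0.74 -0.13 -0.5 0 0;0 -0.74 -0.13 -0.5 0 0")

```text
time: 12.25
eef_pos: [0.5337, -0.0035, 0.1627]
ee_rot: [3.108, 1.565, -0.054]
contact_force: [-0.2, -1.2, -1.3]
width: 0.494
```

```bash
python3 - <<'E'
from h import *
o,p,M,y=state(); print(p,y,o['width'],o['contact_force'])
plan([(.584,.095,.12,-1.352)])
E
```

```text
[ 0.53367999 -0.00345433  0.16267093] -1.5913244353971594 0.49395982963539387 [-0.18622861 -1.18320367 -1.33389905]
[ 0.29 -0.66 -0.32 -0.48 -0.01  0.  ] rows 4 -> [0.584 0.095 0.12 ] -1.35
```

Request:
arm_command(moves="0.29 -0.66 -0.32 -0.48 -0.01 0;0.29 -0.66 -0.32 -0.48 -0.01 0;0.29 -0.66 -0.32 -0.48 -0.01 0;0.29 -0.66 -0.32 -0.48 -0.01 0;0.29 -0.66 -0.32 -0.48 -0.01 0")

```text
time: 12.75
eef_pos: [0.5832, 0.0909, 0.1187]
ee_rot: [1.069, 1.567, -1.857]
contact_force: [0.8, 0.2, -2.0]
width: 0.491
```

Request:
arm_command(moves="0 0 0 0 0 0;0 0 0 0 0 0")

```text
time: 12.95
eef_pos: [0.5832, 0.087, 0.1191]
ee_rot: [1.21, 1.565, -1.72]
contact_force: [-0.9, -0.9, -2.6]
width: 0.494
```

```bash
python3 - <<'E'
from h import *
o,p,M,y=state(); print(p,y,o['width'],o['contact_force'])
plan([(.584,.095,.05,-1.352)])
E
```

```text
[0.58317886 0.08702524 0.11913089] -1.3597616157913242 0.4942248789545696 [-0.88574239 -0.91890567 -2.57202158]
[ 0.46 -0.05 -0.02 -0.02  0.   -0.01] rows 3 -> [0.584 0.095 0.05 ] -1.35
```

Request:
arm_command(moves="0.1 -0.05 -0.02 -0.01 0 0;0.2 -0.05 -0.02 -0.01 0 0;0.47 -0.05 -0.02 -0.01 0 0;0.47 -0.05 -0.02 -0.01 0 0;0.47 -0.05 -0.02 -0.01 0 0")

```text
time: 13.45
eef_pos: [0.5827, 0.0944, 0.0467]
ee_rot: [0.699, 1.562, -2.227]
contact_force: [-0.1, -0.2, -1.1]
width: 0.493
```

Request:
arm_command(moves="0.02 0 0 0 0 0;0.02 0 0 0 0 0")

```text
time: 13.65
eef_pos: [0.5834, 0.0939, 0.0446]
ee_rot: [0.878, 1.563, -2.048]
contact_force: [-0.1, -0.9, 1.0]
width: 0.492
```

```bash
python3 - <<'E'
from h import *
o,p,M,y=state(); print(p,y,o['width'],o['contact_force'])
plan([(.584,.095,.047,-1.352)])
E
```

```text
[0.58344248 0.09393207 0.04458757] -1.3547326974736786 0.49158492508393614 [-0.05253112 -0.89820902  1.02527036]
[-0.02 -0.01 -0.01 -0.01  0.01 -0.01] rows 2 -> [0.584 0.095 0.047] -1.35
```

Request:
arm_command(moves="0 0 0 0 0 0;0 0 0 0 0 0;0 0 0 0 0 0;0 0 0 0 0 0", fingers=0.7)

```text
time: 14.05
eef_pos: [0.5832, 0.0942, 0.0446]
ee_rot: [0.848, 1.563, -2.077]
contact_force: [0.2, 0.7, 0.2]
width: 0.702
```

Request:
arm_command(moves="-0.3 0 0 0 0 0;-1 0 0 0 0 0;-1 0 0 0 0 0;-1 0 0 0 0 0;-1 0 0 0 0 0")

```text
time: 14.55
eef_pos: [0.5855, 0.0959, 0.1974]
ee_rot: [1.602, 1.564, -1.323]
contact_force: [0.9, -0.3, -0.5]
width: 0.702
```

```bash
python3 - <<'E'
from h import *
im=list(tubes())
plan([(.5622,-.2022,.18,1.404)])
E
```

```text
top green [355.3 217.1] 87 [ 0.6161 -0.211 ]
top brown [351.8 235.9] 162 [ 0.5628 -0.2019]
scene green [273.2 279.6] 51 [ 0.6142 -0.2146]
scene brown [283.2 263.1] 142 [ 0.5609 -0.2025]
[ 0.02  0.32  0.09 -0.92  0.02 -0.01] rows 5 -> [0.579 0.045 0.191] -0.89
[ 0.01  0.24  0.22 -0.92  0.    0.  ] rows 5 -> [ 0.576 -0.004  0.189] -0.43
[ 0.01  0.12  0.31 -0.92  0.    0.  ] rows 5 -> [ 0.572 -0.054  0.187] 0.02
[ 0.01 -0.03  0.33 -0.92  0.    0.  ] rows 5 -> [ 0.569 -0.103  0.184] 0.48
[ 0.01 -0.17  0.28 -0.92  0.    0.  ] rows 5 -> [ 0.566 -0.153  0.182] 0.94
[ 0.01 -0.28  0.18 -0.92  0.    0.  ] rows 5 -> [ 0.562 -0.202  0.18 ] 1.4
```

Request:
arm_command(moves="0.02 0.32 0.09 -0.92 0.02 0;0.02 0.32 0.09 -0.92 0.02 0;0.02 0.32 0.09 -0.92 0.02 0;0.02 0.32 0.09 -0.92 0.02 0", fingers=1)

```text
time: 15.05
eef_pos: [0.5778, 0.0443, 0.1877]
ee_rot: [0.217, 1.566, -2.249]
contact_force: [-0.1, -0.3, -0.5]
width: 1.003
```

Request:
arm_command(moves="0.01 0.24 0.22 -0.92 0 0;0.01 0.24 0.22 -0.92 0 0;0.01 0.24 0.22 -0.92 0 0;0.01 0.24 0.22 -0.92 0 0")

```text
time: 15.45
eef_pos: [0.5734, -0.0045, 0.1846]
ee_rot: [-0.673, 1.564, -2.68]
contact_force: [-0.4, 1.4, -0.4]
width: 1.0
```

Request:
arm_command(moves="0.01 0.12 0.31 -0.92 0 0;0.01 0.12 0.31 -0.92 0 0;0.01 0.12 0.31 -0.92 0 0;0.01 0.12 0.31 -0.92 0 0")

```text
time: 15.85
eef_pos: [0.5695, -0.0538, 0.1822]
ee_rot: [-1.311, 1.562, -2.861]
contact_force: [0.3, 0.7, -0.5]
width: 1.0
```

Request:
arm_command(moves="0.01 -0.03 0.33 -0.92 0 0;0.01 -0.03 0.33 -0.92 0 0;0.01 -0.03 0.33 -0.92 0 0;0.01 -0.03 0.33 -0.92 0 0")

```text
time: 16.25
eef_pos: [0.5658, -0.1026, 0.1803]
ee_rot: [-1.893, 1.562, -2.985]
contact_force: [-0.2, 1.2, 0.4]
width: 1.0
```

Request:
arm_command(moves="0.01 -0.17 0.28 -0.92 0 0;0.01 -0.17 0.28 -0.92 0 0;0.01 -0.17 0.28 -0.92 0 0;0.01 -0.17 0.28 -0.92 0 0;0.01 -0.17 0.28 -0.92 0 0")

```text
time: 16.75
eef_pos: [0.5627, -0.1504, 0.1787]
ee_rot: [-2.413, 1.562, -3.05]
contact_force: [-0.4, -0.2, -0.0]
width: 0.997
```

```bash
python3 - <<'E'
from h import *
o,p,M,y=state(); print(p,y,o['joint_positions'].round(2))
plan([(.5622,-.2022,.09,1.404)])
E
```

```text
[ 0.56268033 -0.15037704  0.1787398 ] 0.9344266824429103 [ 0.61  0.36 -0.5   1.79  0.2   1.05  0.97]
[ 0.59 -0.28  0.21 -0.94 -0.02  0.01] rows 5 -> [ 0.562 -0.202  0.09 ] 1.4
```

Request:
arm_command(moves="0.59 -0.28 0.21 -0.94 -0.02 0.01;0.59 -0.28 0.21 -0.94 -0.02 0.01;0.59 -0.28 0.21 -0.94 -0.02 0.01;0.59 -0.28 0.21 -0.94 -0.02 0.01;0.59 -0.28 0.21 -0.94 -0.02 0.01")

```text
time: 17.25
eef_pos: [0.5633, -0.2016, 0.0909]
ee_rot: [0.323, 1.567, 0.153]
contact_force: [0.5, -0.5, 0.5]
width: 1.001
```

Request:
arm_command(moves="0 0 0 0 0 0")

```text
time: 17.35
eef_pos: [0.565, -0.2004, 0.0926]
ee_rot: [0.17, 1.564, -0.002]
contact_force: [-0.4, 0.3, 0.1]
width: 0.999
```

```bash
python3 - <<'E'
from h import *
o,p,M,y=state(); print(p,y)
plan([(.5622,-.2022,.014,1.404)])
list(tubes(dict(scene=(180,185,340,305))))
E
```

```text
[ 0.56496415 -0.20038575  0.09255291] 1.399451728964213
[ 0.52 -0.02 -0.02 -0.01  0.01  0.  ] rows 3 -> [ 0.562 -0.202  0.014] 1.4
scene green [272.6 280.5] 51 [ 0.6171 -0.2154]
scene brown [282.5 263.2] 62 [ 0.5618 -0.2042]
```

Request:
arm_command(moves="0.2 -0.02 -0.02 0 0 0;0.52 -0.02 -0.02 0 0 0;0.52 -0.02 -0.02 0 0 0;0.52 -0.02 -0.02 0 0 0;0.52 -0.02 -0.02 0 0 0")

```text
time: 17.9
eef_pos: [0.5649, -0.2025, 0.0177]
ee_rot: [0.048, 1.559, -0.123]
contact_force: [0.4, 0.1, 0.2]
width: 0.998
```

Request:
arm_command(moves="0 0 0 0 0 0")

```text
time: 18.0
eef_pos: [0.567, -0.2029, 0.0204]
ee_rot: [-0.029, 1.554, -0.199]
contact_force: [-0.3, -0.6, 0.6]
width: 1.001
```

```bash
python3 - <<'E'
from h import *
plan([(.562,-.2022,.013,1.404)])
E
```

```text
[ 0.05  0.   -0.03 -0.01  0.03  0.  ] rows 2 -> [ 0.562 -0.202  0.013] 1.4
```

Request:
arm_command(moves="0.06 0 -0.04 -0.01 0.03 0;0.06 0 -0.04 -0.01 0.03 0;0.06 0 -0.04 -0.01 0.03 0")

```text
time: 18.3
eef_pos: [0.5611, -0.2021, 0.0116]
ee_rot: [-0.5, 1.569, -0.666]
contact_force: [0.8, 0.3, -0.1]
width: 0.999
```

Request:
arm_command(moves="0 0 0 0 0 0;0 0 0 0 0 0;0 0 0 0 0 0;0 0 0 0 0 0;0 0 0 0 0 0", fingers=0)

```text
time: 18.8
eef_pos: [0.5615, -0.2023, 0.0119]
ee_rot: [-0.412, 1.568, -0.577]
contact_force: [0.9, -0.3, 2.5]
width: 0.497
```

Request:
arm_command(moves="0 0 0 0 0 0;-0.1 0 0 0 0 0;-0.98 0 0 0 0 0;-0.98 0 0 0 0 0;-0.98 0 0 0 0 0")

```text
time: 19.3
eef_pos: [0.5628, -0.2019, 0.1632]
ee_rot: [-0.207, 1.564, -0.372]
contact_force: [0.8, -0.7, -1.6]
width: 0.496
```

```bash
python3 - <<'E'
from h import *
o,p,M,y=state(); print(p,y,o['width'],o['contact_force'])
plan([(.5684,.165,.18,-1.352)])
E
```

```text
[ 0.5627541  -0.20192596  0.16318559] 1.4057185391182494 0.496484620549177 [ 0.79786511 -0.7347607  -1.61415477]
[-0.02  0.4  -0.06  0.92  0.01  0.  ] rows 5 -> [ 0.564 -0.141  0.166] 0.95
[-0.02  0.33 -0.23  0.92  0.    0.  ] rows 5 -> [ 0.565 -0.08   0.169] 0.49
[-0.02  0.2  -0.36  0.92  0.    0.  ] rows 5 -> [ 0.566 -0.018  0.172] 0.03
[-0.02  0.02 -0.41  0.92  0.    0.  ] rows 5 -> [0.567 0.043 0.174] -0.43
[-0.02 -0.17 -0.37  0.92  0.    0.  ] rows 5 -> [0.567 0.104 0.177] -0.89
[-0.02 -0.31 -0.26  0.92  0.    0.  ] rows 5 -> [0.568 0.165 0.18 ] -1.35
```

Request:
arm_command(moves="-0.02 0.4 -0.06 0.92 0 0;-0.02 0.4 -0.06 0.92 0 0;-0.02 0.4 -0.06 0.92 0 0;-0.02 0.4 -0.06 0.92 0 0")

```text
time: 19.7
eef_pos: [0.5634, -0.14, 0.1667]
ee_rot: [0.187, 1.564, -0.436]
contact_force: [0.1, -0.3, -1.4]
width: 0.496
```

Request:
arm_command(moves="-0.02 0.33 -0.23 0.92 0 0;-0.02 0.33 -0.23 0.92 0 0;-0.02 0.33 -0.23 0.92 0 0;-0.02 0.33 -0.23 0.92 0 0")

```text
time: 20.1
eef_pos: [0.5639, -0.0794, 0.1696]
ee_rot: [0.553, 1.564, -0.527]
contact_force: [-0.1, 0.3, -1.6]
width: 0.499
```

Request:
arm_command(moves="-0.02 0.2 -0.36 0.92 0 0;-0.02 0.2 -0.36 0.92 0 0;-0.02 0.2 -0.36 0.92 0 0;-0.02 0.2 -0.36 0.92 0 0")

```text
time: 20.5
eef_pos: [0.5647, -0.0181, 0.1723]
ee_rot: [0.896, 1.564, -0.641]
contact_force: [-0.4, -0.7, -1.5]
width: 0.489
```

Request:
arm_command(moves="-0.02 0.02 -0.41 0.92 0 0;-0.02 0.02 -0.41 0.92 0 0;-0.02 0.02 -0.41 0.92 0 0;-0.02 0.02 -0.41 0.92 0 0")

```text
time: 20.9
eef_pos: [0.5656, 0.0426, 0.1749]
ee_rot: [1.224, 1.564, -0.769]
contact_force: [0.5, -0.6, -1.0]
width: 0.495
```

Request:
arm_command(moves="-0.02 -0.17 -0.37 0.92 0 0;-0.02 -0.17 -0.37 0.92 0 0;-0.02 -0.17 -0.37 0.92 0 0;-0.02 -0.17 -0.37 0.92 0 0;-0.02 -0.17 -0.37 0.92 0 0")

```text
time: 21.4
eef_pos: [0.5654, 0.1013, 0.1774]
ee_rot: [1.517, 1.563, -0.934]
contact_force: [0.3, -0.1, -1.2]
width: 0.498
```

```bash
python3 - <<'E'
from h import *
o,p,M,y=state(); print(p,y,o['width'],o['contact_force'])
plan([(.5684,.165,.13,-1.352)])
list(tubes())
E
```

```text
[0.56539967 0.10134043 0.1773548 ] -0.8800385019618051 0.49782496903027257 [ 0.28801522 -0.14211956 -1.20358738]
[ 0.31 -0.32 -0.29  0.94  0.   -0.01] rows 5 -> [0.568 0.165 0.13 ] -1.35
```

Request:
arm_command(moves="0.31 -0.32 -0.29 0.94 0 -0.01;0.31 -0.32 -0.29 0.94 0 -0.01;0.31 -0.32 -0.29 0.94 0 -0.01;0.31 -0.32 -0.29 0.94 0 -0.01;0.31 -0.32 -0.29 0.94 0 -0.01")

```text
time: 22.0
eef_pos: [0.5693, 0.1647, 0.1307]
ee_rot: [2.337, 1.567, -0.584]
contact_force: [0.4, 0.1, -1.1]
width: 0.497
```

Request:
arm_command(moves="0 0 0 0 0 0")

```text
time: 22.1
eef_pos: [0.5701, 0.1634, 0.1313]
ee_rot: [2.425, 1.566, -0.495]
contact_force: [0.5, 0.0, -1.1]
width: 0.496
```

```bash
python3 - <<'E'
from h import *
o,p,M,y=state(); print(p,y,o['width'],o['contact_force'])
plan([(.5684,.165,.047,-1.352)])
cv2.imwrite('pics/s4c.png',cv2.resize(viewer.read_camera('scene')[200:380,330:560,::-1],None,fx=3,fy=3))
E
```

```text
[0.57005954 0.16337813 0.13133215] -1.3486812203312968 0.49601833222085295 [ 0.53673225  0.04057701 -1.1084357 ]
[ 0.56 -0.01  0.01  0.01 -0.01 -0.01] rows 3 -> [0.568 0.165 0.047] -1.35
```

View pics/s4c.png

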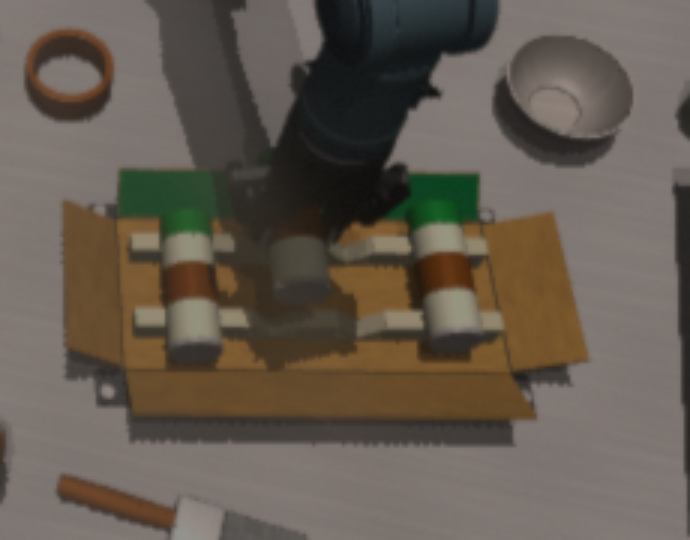

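Tubes C (groove 1) and B (groove 4) lie across both rails, lids to the green side, and B looks slightly towards the front, so I'll measure it. Tube A hangs over groove 2; lower and release.

Request:
arm_command(moves="0.1 -0.01 0.01 0 0 0;0.3 -0.01 0.01 0 0 0;0.57 -0.01 0.01 0 0 0;0.57 -0.01 0.01 0 0 0;0.57 -0.01 0.01 0 0 0")

```text
time: 22.65
eef_pos: [0.5678, 0.1632, 0.0447]
ee_rot: [1.797, 1.567, -1.123]
contact_force: [-0.2, 1.3, -1.3]
width: 0.498
```

Request:
arm_command(moves="0.03 0 0 0 0 0;0.03 0 0 0 0 0")

```text
time: 22.85
eef_pos: [0.5686, 0.1639, 0.0417]
ee_rot: [2.314, 1.566, -0.606]
contact_force: [-1.1, 0.8, 1.8]
width: 0.495
```

```bash
python3 - <<'E'
from h import *
o,p,M,y=state(); print(p,y,o['width'],o['contact_force'])
plan([(.5684,.165,.047,-1.352)])
E
```

```text
[0.56856471 0.16386942 0.04171901] -1.349041382383528 0.4947744511781651 [-1.06523978  0.77283098  1.82164147]
[-0.04 -0.01  0.    0.01 -0.01 -0.01] rows 2 -> [0.568 0.165 0.047] -1.35
```

Request:
arm_command(moves="0 0 0 0 0 0;0 0 0 0 0 0;0 0 0 0 0 0;0 0 0 0 0 0", fingers=0.7)

```text
time: 23.25
eef_pos: [0.5685, 0.1636, 0.0417]
ee_rot: [2.279, 1.566, -0.641]
contact_force: [-0.4, -0.6, -0.4]
width: 0.703
```

Request:
arm_command(moves="-0.3 0 0 0 0 0;-1 0 0 0 0 0;-1 0 0 0 0 0;-1 0 0 0 0 0;-1 0 0 0 0 0")

```text
time: 23.75
eef_pos: [0.5697, 0.1646, 0.1945]
ee_rot: [2.781, 1.562, -0.14]
contact_force: [-0.4, -0.5, -1.1]
width: 0.701
```

Request:
arm_command(moves="0 0.9 0 0 0 0;0 0.9 0 0 0 0;0 0.9 0 0 0 0;0 0.9 0 0 0 0", fingers=0.7)

```text
time: 24.15
eef_pos: [0.5988, 0.0228, 0.192]
ee_rot: [1.951, 1.562, -0.982]
contact_force: [0.5, -0.4, 0.1]
width: 0.696
```

Request:
arm_command(moves="0 1 0 0 0 0;0 1 0 0 0 0;0 1 0 0 0 0;0 1 0 0 0 0")

```text
time: 24.55
eef_pos: [0.628, -0.1337, 0.1903]
ee_rot: [1.383, 1.558, -1.561]
contact_force: [-1.1, -1.6, 0.4]
width: 0.699
```

```bash
python3 - <<'E'
from h import *
o,p,M,y=state(); print(p,y)
im=list(tubes(dict(top=(125,180,290,285),scene=(345,250,530,345)),z=.079))
cv2.imwrite('pics/s5c.png',np.hstack([cv2.resize(im[1][240:350,340:540],None,fx=2,fy=2),cv2.resize(im[0][175:285,120:300],None,fx=2,fy=2)]))
c=np.array([.5606,.2003]);a=.219
from math import cos,sin
for i,yy in enumerate((-.108,-.036,.036,.108),1):
  print(i,c+np.array([-sin(a),cos(a)])*yy)
E
```

```text
[ 0.62797844 -0.13374665  0.19031363] -1.3728467663623052
top green [248.1 239.8] 114 [0.5438 0.0844]
top green [223.5 251.1] 122 [0.5118 0.1507]
top green [214.3 266.3] 1216 [0.4697 0.1746]
top green [172.2 259.8] 120 [0.4855 0.2899]
top brown [204.3 225.9] 7325 [0.5801 0.2052]
scene green [382.5 267.2] 307 [0.5311 0.0562]
scene green [460.5 265.1] 849 [0.4782 0.2516]
scene brown [438.2 308.6] 7273 [0.6129 0.2068]
scene brown [404.5 275.1] 39 [0.5406 0.1143]
scene brown [446.5 276.2] 199 [0.5189 0.2191]
1 [0.58406339 0.09487956]
2 [0.56842113 0.16515985]
3 [0.55277887 0.23544015]
4 [0.53713661 0.30572044]
```

View pics/s5c.png

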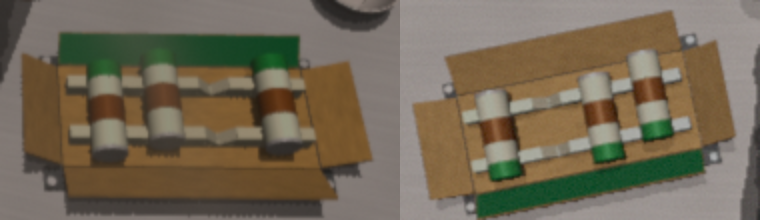

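Top crop: three tubes lie in grooves 4, 2 and 1 with lids to the green panel, but the groove 1 tube (lid at crop (655,130)) sits too far back. I measure the bands and lids.

```bash
cat >> h.py <<'E'
def intray(w):
    d=np.atleast_2d(w)[:,:2]-[.5606,.2003]; a=.219; return d@np.array([[np.cos(a),-np.sin(a)],[np.sin(a),np.cos(a)]])
def packed():
    for n,roi,z in (('top',(125,180,290,285),.079),('scene',(345,250,530,345),.079)):
        im=np.ascontiguousarray(viewer.read_camera(n)[:,:,::-1]); h=cv2.cvtColor(im,cv2.COLOR_BGR2HSV).astype(int)
        x0,y0,x1,y1=roi; M=np.zeros(im.shape[:2],bool); M[y0:y1,x0:x1]=1
        g=M&(h[...,0]>40)&(h[...,0]<85)&(h[...,1]>110); b=M&(h[...,0]<=11)&(h[...,1]>90)
        for nm,m in (('lid',g),('band',b)):
            for c,st,_ in blobs(m,40):
                if st[4]<700: print(n,nm,c.round(1),st[4],intray(ray(n,c,z)).round(4)[0])
E
python3 - <<'E'
from h import *
t=np.ascontiguousarray(viewer.read_camera('top')[:,:,::-1]);h=cv2.cvtColor(t,cv2.COLOR_BGR2HSV)
print(h[218,243],h[230,220],h[238,168],'floor',h[240,200],h[195,200])
packed()
E
```

```text
[ 14 143 136] [ 12 136 139] [ 13 144 133] floor [ 17 127 142] [ 16 127 122]
top lid [248.  239.8] 114 [-0.0415 -0.1094]
top lid [223.8 250.9] 118 [-0.0583 -0.0387]
top lid [172.2 259.9] 123 [-0.0539  0.104 ]
scene lid [382.7 267. ] 322 [-0.0605 -0.1337]
```

```bash
python3 - <<'E'
from h import *
for n,(x0,y0,x1,y1) in (('top',(125,180,290,285)),('scene',(345,250,530,345))):
    im=np.ascontiguousarray(viewer.read_camera(n)[:,:,::-1]); im=cv2.bilateralFilter(im,5,30,3)
    L=cv2.cvtColor(im,cv2.COLOR_BGR2LAB).astype(int); r=L[y0:y1,x0:x1]
    print(n,np.percentile(r[...,1],[50,90,95,97,99,99.7]))
    for thr in (145,150,154):
        M=np.zeros(im.shape[:2],bool); M[y0:y1,x0:x1]=1
        for c,st,_ in blobs(M&(L[...,1]>thr),25):
            if st[4]<600: print(thr,c.round(1),st[2:],intray(ray(n,c,.079)).round(4)[0])
E
```

```text
top [130. 135. 136. 137. 143. 144.]
scene [130. 137. 137. 137. 141. 144.]
```

```bash
python3 - <<'E'
from h import *
for n,(x0,y0,x1,y1) in (('top',(125,180,290,285)),('scene',(345,250,530,345))):
    im=np.ascontiguousarray(viewer.read_camera(n)[:,:,::-1]); im=cv2.bilateralFilter(im,5,30,3)
    L=cv2.cvtColor(im,cv2.COLOR_BGR2LAB).astype(int)
    M=np.zeros(im.shape[:2],bool); M[y0:y1,x0:x1]=1
    for c,st,_ in blobs(M&(L[...,1]>=140),25):
        print(n,'band',c.round(1),st[2:],intray(ray(n,c,.079)).round(4)[0])
    # white bodies: unsaturated bright run along each tube's axis at z=.083 (crest)
    for yt in (-.108,-.036,.108):
        xs=np.arange(-.09,.0901,.003); a=.219
        W=np.c_[.5606+xs*np.cos(a)-yt*np.sin(a),.2003+xs*np.sin(a)+yt*np.cos(a),np.full(len(xs),.083)]
        uv=proj(n,W).round().astype(int); h=cv2.cvtColor(im,cv2.COLOR_BGR2HSV)
        print(n,yt,''.join('G' if 40<h[v,u,0]<85 and h[v,u,1]>100 else 'b' if L[v,u,1]>=140 else 'w' if h[v,u,1]<75 and h[v,u,2]>110 else 'f' if h[v,u,1]>75 else '-' for u,v in uv))
E
```

```text
top band [244.  219.7] [ 15  13 156] [ 0.015  -0.1092]
top band [219.4 230.9] [ 16  13 158] [-0.0016 -0.0373]
top band [167.7 239.7] [ 16  13 158] [0.0029 0.1058]
top -0.108 GGGGfffffffffGGGGGGGGwwwwwwwwwbbbbbbbbbbfwwwwwwwwwwwwwfffffff
top -0.036 GGGGfffGGGGGGGfwwwwwwwwwwbbbbbbbbbb-wwwwwwwwwwwwwffffffffffff
top 0.108 GGGGffffGGGGGGGGfwwwwwwwwwfbbbbbbbbbfwwwwwwwwwwwwwfffffffffff
scene band [479.  289.8] [ 16  12 153] [0.0002 0.1038]
scene band [393.2 293.1] [ 12  11 112] [ 0.0125 -0.1119]
scene -0.108 -fffffffffGGGGGGGGGG-wwwwwwwwfbbbbbbbbbbfwwwwwwwwwwww-----fff
scene -0.036 -fffffffGGGGGGfwwwwwwwwffffffffffffwwwwwwwwwwwww-----ffffffff
scene 0.108 GGGGGGGGGGGGGGGGwwwwwwwwwbbbbbbbbbbfwwwwwwwwwwwww-----fffffff
```

Bands and lids agree: groove 4 is about +1 mm off centre, groove 2 about -3 mm, and groove 1 about +13 mm, which is outside the limit. I'll regrip the groove 1 tube and shift it 13 mm forward.

```bash
python3 - <<'E'
from h import *
a=.219; x,y=.012,-.108
w=(.5606+x*np.cos(a)-y*np.sin(a),.2003+x*np.sin(a)+y*np.cos(a)); print(w)
plan([(*w,.16,-1.352)])
E
```

```text
(np.float64(0.5957767728929972), np.float64(0.09748660277554053))
[ 0.11 -0.74 -0.04 -0.01 -0.01 -0.01] rows 4 -> [ 0.613 -0.012  0.177] -1.35
[ 0.11 -0.74 -0.04 -0.01  0.    0.  ] rows 4 -> [0.596 0.097 0.16 ] -1.35
```

Request:
arm_command(moves="0.05 -0.74 -0.04 -0.02 -0.01 -0.01;0.05 -0.74 -0.04 -0.02 -0.01 -0.01;0.05 -0.74 -0.04 -0.02 -0.01 -0.01;0.05 -0.74 -0.04 -0.02 -0.01 -0.01", fingers=0.75)

```text
time: 25.4
eef_pos: [0.6117, -0.0049, 0.185]
ee_rot: [-0.38, 1.569, 2.994]
contact_force: [0.7, 0.5, 0.7]
width: 0.751
```

Request:
arm_command(moves="0.05 -0.74 -0.04 -0.01 0 0;0.05 -0.74 -0.04 -0.01 0 0;0.05 -0.74 -0.04 -0.01 0 0;0.05 -0.74 -0.04 -0.01 0 0;0.05 -0.74 -0.04 -0.01 0 0")

```text
time: 25.9
eef_pos: [0.5926, 0.1024, 0.1778]
ee_rot: [0.834, 1.569, -2.071]
contact_force: [1.0, -0.1, 0.5]
width: 0.752
```

Request:
arm_command(moves="0 0 0 0 0 0;0 0 0 0 0 0")

```text
time: 26.1
eef_pos: [0.5936, 0.0986, 0.1778]
ee_rot: [1.262, 1.567, -1.648]
contact_force: [0.1, 0.0, 0.3]
width: 0.749
```

```bash
python3 - <<'E'
from h import *
o,p,M,y=state(); print(p,y,o['width'])
plan([(.5958,.0975,.12,-1.352)])
E
```

```text
[0.59363626 0.09861722 0.17784375] -1.3396136221831643 0.7489790520312393
[ 0.39  0.01 -0.01  0.02  0.   -0.01] rows 3 -> [0.596 0.098 0.12 ] -1.35
```

Request:
arm_command(moves="0.39 0.01 -0.01 0.02 0 -0.01;0.39 0.01 -0.01 0.02 0 -0.01;0.39 0.01 -0.01 0.02 0 -0.01;0.39 0.01 -0.01 0.02 0 -0.01")

```text
time: 26.5
eef_pos: [0.5962, 0.097, 0.1203]
ee_rot: [-1.609, 1.569, 1.753]
contact_force: [1.3, 1.1, 0.7]
width: 0.751
```

Request:
arm_command(moves="0 0 0 0 0 0")

```text
time: 26.6
eef_pos: [0.5976, 0.0975, 0.1222]
ee_rot: [-2.66, 1.567, 0.702]
contact_force: [0.2, 0.7, 0.5]
width: 0.752
```

```bash
python3 - <<'E'
from h import *
o,p,M,y=state(); print(p,y,o['width'])
plan([(.5958,.0965,.046,-1.352)])
E
```

```text
[0.59762397 0.09746443 0.12222008] -1.3502372252537305 0.7521279301209305
[ 0.51  0.    0.02  0.   -0.01  0.  ] rows 3 -> [0.596 0.096 0.046] -1.35
```

Request:
arm_command(moves="0.2 0 0.02 0 0 0;0.4 0 0.02 0 0 0;0.51 0 0.02 0 0 0;0.51 0 0.02 0 0 0;0.51 0 0.02 0 0 0")

```text
time: 27.1
eef_pos: [0.5958, 0.0974, 0.0467]
ee_rot: [-2.781, 1.566, 0.581]
contact_force: [0.0, 0.4, 0.7]
width: 0.754
```

Request:
arm_command(moves="0 0 0 0 0 0;0 0 0 0 0 0;0 0 0 0 0 0;0 0 0 0 0 0;0 0 0 0 0 0", fingers=0)

```text
time: 27.6
eef_pos: [0.5981, 0.0969, 0.0493]
ee_rot: [-3.071, 1.562, 0.291]
contact_force: [-0.4, -1.4, 6.7]
width: 0.491
```

Request:
arm_command(moves="0 0 0 0 0 0;-0.08 0 0 0 0 0;-0.08 0 0 0 0 0")

```text
time: 27.9
eef_pos: [0.5992, 0.0975, 0.0632]
ee_rot: [-3.071, 1.558, 0.291]
contact_force: [0.5, -0.7, -1.5]
width: 0.497
```

```bash
python3 - <<'E'
from h import *
o,p,M,y=state(); print(p,y,o['width'],o['contact_force'])
a=.219; print(M.T@np.array([np.cos(a),np.sin(a),0])*-.013/.15, intray(p))
E
```

```text
[0.599239   0.09749139 0.063151  ] -1.3505048051844566 0.49684120082763256 [ 0.49955297 -0.69127484 -1.52189508]
[-0.00107979 -0.00011193  0.08665987] [[ 0.01538058 -0.10874751]]
```

Request:
arm_command(moves="0 0 0.095 0 -0.02 0;0 0 0.095 0 -0.02 0;0 0 0.095 0 -0.02 0;0.1 0 0.095 0 -0.02 0;0.1 0 0.095 0 -0.02 0")

```text
time: 28.4
eef_pos: [0.5876, 0.0946, 0.0482]
ee_rot: [-3.077, 1.564, 0.285]
contact_force: [1.1, -0.7, 1.7]
width: 0.493
```

```bash
python3 - <<'E'
from h import *
o,p,M,y=state(); print(p,y,o['width'],o['contact_force'],M[:,0],intray(p))
E
```

```text
[0.58764239 0.09457866 0.04822509] -1.3500780216703818 0.4932131490508338 [ 1.13671196 -0.73957243  1.68155412] [ 0.0061716   0.00180709 -0.99997932] [[ 0.00342815 -0.10907127]]
```

Request:
arm_command(moves="-0.02 0 0.025 0 0 0;-0.02 0 0.03 0 0 0;0.02 0 0.03 0 0 0")

```text
time: 28.7
eef_pos: [0.5829, 0.0935, 0.0478]
ee_rot: [3.026, 1.567, 0.105]
contact_force: [-15.6, -3.9, 46.7]
width: 0.497
```

Request:
arm_command(moves="0 0 0 0 0 0;0 0 0 0 0 0;0 0 0 0 0 0;0 0 0 0 0 0", fingers=0.72)

```text
time: 29.1
eef_pos: [0.5824, 0.0934, 0.0471]
ee_rot: [3.015, 1.568, 0.094]
contact_force: [-0.3, 0.5, -0.5]
width: 0.721
```

Request:
arm_command(moves="-0.3 0 0 0 0 0;-1 0 0 0 0 0;-1 0 0 0 0 0;-1 0 0 0 0 0;-1 0 0 0 0 0")

```text
time: 29.6
eef_pos: [0.5836, 0.0937, 0.1995]
ee_rot: [3.048, 1.563, 0.127]
contact_force: [-0.0, -0.4, -0.6]
width: 0.724
```

Request:
arm_command(moves="0 1 0 0 0 0;0 1 0 0 0 0;0 1 0 0 0 0;0 1 0 0 0 0")

```text
time: 30.0
eef_pos: [0.6153, -0.0655, 0.1965]
ee_rot: [1.9, 1.564, -1.036]
contact_force: [-0.6, -0.1, 0.0]
width: 0.719
```

Request:
arm_command(moves="0 0.5 0.2 0 0 0;0 0.5 0.2 0 0 0;0 0.5 0.2 0 0 0;0 0.5 0.2 0 0 0", fingers=0)

```text
time: 30.4
eef_pos: [0.599, -0.1472, 0.1941]
ee_rot: [1.131, 1.565, -1.81]
contact_force: [0.5, 0.9, -0.2]
width: 0.035
```

```bash
cat >> h.py <<'E'
def bands():
    for n,(x0,y0,x1,y1) in (('top',(125,180,290,285)),('scene',(345,250,530,345))):
        im=np.ascontiguousarray(viewer.read_camera(n)[:,:,::-1]); im=cv2.bilateralFilter(im,5,30,3)
        L=cv2.cvtColor(im,cv2.COLOR_BGR2LAB).astype(int); h=cv2.cvtColor(im,cv2.COLOR_BGR2HSV)
        M=np.zeros(im.shape[:2],bool); M[y0:y1,x0:x1]=1
        for nm,m in (('band',M&(L[...,1]>=140)),('lid',M&(h[...,0]>40)&(h[...,0]<85)&(h[...,1]>110))):
            for c,st,_ in blobs(m,25): 
                if st[4]<700: print(n,nm,c.round(1),st[4],intray(ray(n,c,.079)).round(4)[0])
        yield im
E
python3 - <<'E'
from h import *
o,p,M,y=state(); print(p,y)
im=list(bands())
cv2.imwrite('pics/t6.png',im[0]);cv2.imwrite('pics/s6.png',im[1])
cv2.imwrite('pics/s6c.png',np.hstack([cv2.resize(im[1][240:350,340:540],None,fx=2,fy=2),cv2.resize(im[0][175:285,120:300],None,fx=2,fy=2)]))
E
```

```text
[ 0.59895916 -0.14716526  0.19405825] -1.3700321927808428
top band [244.9 225.3] 159 [-0.0005 -0.1088]
top band [219.5 230.9] 161 [-0.0017 -0.0376]
top band [167.8 239.7] 157 [0.0029 0.1055]
top lid [249.2 245.4] 128 [-0.0572 -0.1095]
top lid [223.7 251.1] 131 [-0.0585 -0.0384]
top lid [172.4 260. ] 129 [-0.0542  0.1035]
scene band [392.6 287.3] 104 [-0.0033 -0.1124]
scene band [479.1 289.8] 153 [0.0002 0.1041]
scene lid [381.3 265. ] 242 [-0.0664 -0.1369]
```

View pics/s6c.png

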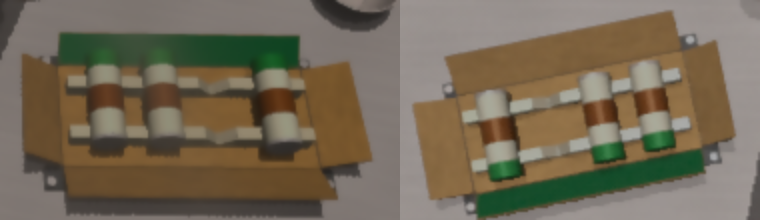

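All three tubes are now centred within 3 mm and square within 0.04 rad with panels still out, so step 1 is met. Next is folding: with shut fingers outside each panel's edge, push inward while rising along with the edge.

```bash
cat >> h.py <<'E'
def tw(x,y): a=.219; return (.5606+x*np.cos(a)-y*np.sin(a),.2003+x*np.sin(a)+y*np.cos(a))
E
python3 - <<'E'
from h import *
print('right'); plan([(*tw(0,-.25),.16,-1.352),(*tw(0,-.25),.018,-1.352)])
E
```

```text
right
[ 0.23 -0.63 -0.23 -0.02  0.   -0.01] rows 4 -> [ 0.615 -0.044  0.16 ] -1.35
[0.47 0.   0.   0.   0.   0.  ] rows 3 -> [ 0.615 -0.044  0.089] -1.35
[0.47 0.   0.   0.   0.   0.  ] rows 3 -> [ 0.615 -0.044  0.018] -1.35
```

Request:
arm_command(moves="0.23 -0.63 -0.23 -0.02 0 -0.01;0.23 -0.63 -0.23 -0.02 0 -0.01;0.23 -0.63 -0.23 -0.02 0 -0.01;0.23 -0.63 -0.23 -0.02 0 -0.01;0.23 -0.63 -0.23 -0.02 0 -0.01")

```text
time: 31.0
eef_pos: [0.6146, -0.0431, 0.1599]
ee_rot: [-0.125, 1.57, -3.047]
contact_force: [0.5, -0.7, -0.3]
width: 0.0
```

Request:
arm_command(moves="0.2 0 0 0 0 0;0.5 0 0 0 0 0;0.91 0 0 0 0 0;0.91 0 0 0 0 0;0.91 0 0 0 0 0")

```text
time: 31.5
eef_pos: [0.6122, -0.045, 0.0214]
ee_rot: [-0.077, 1.564, -3.002]
contact_force: [-0.4, 0.2, 0.1]
width: 0.002
```

```bash
python3 - <<'E'
from h import *
o,p,M,y=state(); print(p,y,intray(p),o['contact_force'])
plan([(*tw(0,-.221),.038,-1.352),(*tw(0,-.2),.05,-1.352),(*tw(0,-.184),.055,-1.352)])
E
```

```text
[ 0.61224385 -0.04499788  0.02137604] -1.3538435877704895 [[-0.00288151 -0.2506588 ]] [-0.35265796  0.20820759  0.0827796 ]
[-0.11 -0.2  -0.02  0.    0.01  0.  ] rows 2 -> [ 0.609 -0.015  0.038] -1.35
[-0.08 -0.14  0.    0.    0.    0.  ] rows 2 -> [0.604 0.005 0.05 ] -1.35
[-0.03 -0.11  0.    0.    0.    0.  ] rows 2 -> [0.601 0.021 0.055] -1.35
```

Request:
arm_command(moves="0 -0.08 0 0 0.01 0;-0.05 -0.14 0 0 0.01 0;-0.11 -0.2 0 0 0.01 0;-0.15 -0.27 0 0 0.01 0;-0.19 -0.34 0 0 0.01 0")

```text
time: 32.0
eef_pos: [0.603, 0.0053, 0.0526]
ee_rot: [2.8, 1.568, -0.124]
contact_force: [1.3, -0.9, -0.8]
width: 0.002
```

```bash
python3 - <<'E'
from h import *
o,p,M,y=state(); print(p,y,intray(p),o['contact_force'])
im=list(bands()); cv2.imwrite('pics/s7.png',np.hstack([cv2.resize(im[1][230:360,320:540],None,fx=1.8,fy=1.8),cv2.resize(im[0][165:295,110:330],None,fx=1.8,fy=1.8)]))
plan([(*tw(0,-.184),.055,-1.352)])
E
```

```text
[0.6030141  0.00525971 0.05257787] -1.3541170796389508 [[-0.00097216 -0.19959641]] [ 1.34834052 -0.85949558 -0.77735827]
top band [244.9 225.2] 154 [-0.0004 -0.1087]
top band [219.6 230.8] 159 [-0.0016 -0.0378]
top band [167.8 239.7] 162 [0.0029 0.1056]
top lid [248.  245.4] 111 [-0.0567 -0.1063]
top lid [223.7 251. ] 130 [-0.0584 -0.0383]
top lid [172.4 259.8] 132 [-0.0539  0.1034]
scene band [393.  287.4] 102 [-0.0031 -0.1114]
scene band [479.2 289.7] 145 [1.000e-04 1.043e-01]
scene lid [390.8 266.7] 101 [-0.0618 -0.1127]
scene lid [421.3 267.6] 34 [-0.0605 -0.0343]
[-0.02 -0.08  0.    0.   -0.01  0.  ] rows 2 -> [0.601 0.021 0.055] -1.35
```

View pics/s7.png

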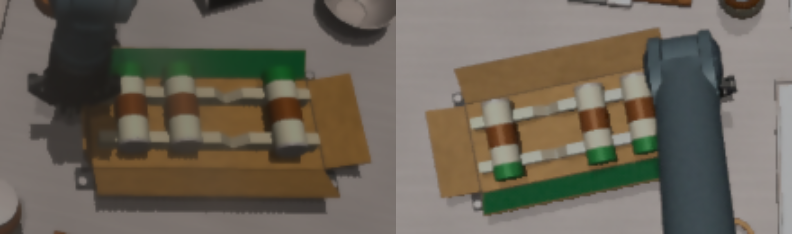

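The right panel is rising ahead of the finger (scene crop (95,160)) and the tubes have not moved. I finish this one.

Request:
arm_command(moves="-0.02 -0.05 0 0 0 0;-0.02 -0.1 0 0 0 0;-0.02 -0.11 0 0 0 0;-0.02 -0.11 0 0 0 0")

```text
time: 32.5
eef_pos: [0.5991, 0.0252, 0.0551]
ee_rot: [-2.514, 1.567, 0.849]
contact_force: [0.5, -1.2, 0.9]
width: 0.003
```

```bash
python3 - <<'E'
from h import *
o,p,M,y=state(); print(p,y,intray(p),o['contact_force'])
E
```

```text
[0.59912764 0.02519039 0.05510058] -1.3499506459755652 [[-0.00043578 -0.17929742]] [ 0.54653551 -1.2484294   0.94618645]
```

Request:
arm_command(moves="0 -0.01 0 0 0 0;0 -0.02 0 0 0 0")

```text
time: 32.7
eef_pos: [0.5991, 0.0253, 0.0551]
ee_rot: [2.923, 1.567, 0.001]
contact_force: [0.9, -6.6, 1.1]
width: -0.001
```

```bash
python3 - <<'E'
from h import *
o,p,M,y=state(); print(p,intray(p),o['contact_force'])
print('out+back'); plan([(*tw(0,-.22),.06,-1.352),(*tw(0,-.22),.19,-1.352),(*tw(.152,-.1),.19,-1.352),(*tw(.152,0),.19,-1.352),(*tw(.152,0),.02,-1.352)])
E
```

```text
[0.59905008 0.02533072 0.05505969] [[-0.000481  -0.1791436]] [ 0.87236823 -6.5987564   1.09947172]
out+back
[-0.03  0.27  0.    0.   -0.01  0.  ] rows 2 -> [ 0.608 -0.014  0.06 ] -1.35
[-0.87  0.    0.    0.    0.    0.  ] rows 4 -> [ 0.608 -0.014  0.19 ] -1.35
[ 0.   -0.4  -0.51  0.    0.    0.  ] rows 3 -> [0.67  0.061 0.19 ] -1.35
[ 0.   -0.4  -0.51  0.    0.    0.  ] rows 3 -> [0.731 0.136 0.19 ] -1.35
[ 0.   -0.67  0.    0.    0.    0.  ] rows 3 -> [0.709 0.233 0.19 ] -1.35
[0.57 0.   0.   0.   0.   0.  ] rows 3 -> [0.709 0.233 0.105] -1.35
[0.57 0.   0.   0.   0.   0.  ] rows 3 -> [0.709 0.233 0.02 ] -1.35
```

The 6.6 N reaction says the right panel is at its stop. I back off and go round to the back panel.

Request:
arm_command(moves="0 0.27 0 0 0 0;0 0.27 0 0 0 0;0 0.27 0 0 0 0")

```text
time: 33.0
eef_pos: [0.6074, -0.0155, 0.0544]
ee_rot: [3.135, 1.569, 0.208]
contact_force: [-0.5, -0.1, -0.1]
width: -0.0
```

Request:
arm_command(moves="-0.9 0 0 0 0 0;-0.9 0 0 0 0 0;-0.9 0 0 0 0 0;-0.9 0 0 0 0 0")

```text
time: 33.4
eef_pos: [0.6115, -0.0127, 0.1963]
ee_rot: [3.088, 1.556, 0.164]
contact_force: [1.1, -0.4, 0.8]
width: 0.001
```

Request:
arm_command(moves="0 -0.75 -0.98 0 0 0;0 -0.75 -0.98 0 0 0;0 -0.75 -0.98 0 0 0;0 -0.75 -0.98 0 0 0;0 -0.75 -0.98 0 0 0")

```text
time: 33.9
eef_pos: [0.7305, 0.1407, 0.196]
ee_rot: [-2.66, 1.554, 0.71]
contact_force: [-0.9, 1.3, -1.2]
width: -0.003
```

```bash
python3 - <<'E'
from h import *
o,p,M,y=state(); print(p,y,intray(p))
plan([(*tw(.155,0),.15,-1.352)])
E
```

```text
[0.73052149 0.14067565 0.19604358] -1.3420308641561336 [[ 0.15290934 -0.09511629]]
[ 0.31 -0.63 -0.02  0.02 -0.03  0.02] rows 4 -> [0.712 0.234 0.15 ] -1.35
```

Request:
arm_command(moves="0.2 -0.63 -0.02 0.02 -0.03 0.02;0.31 -0.63 -0.02 0.02 -0.03 0.02;0.31 -0.63 -0.02 0.02 -0.03 0.02;0.31 -0.63 -0.02 0.02 -0.03 0.02;0.31 -0.63 -0.02 0.02 -0.03 0.02")

```text
time: 34.4
eef_pos: [0.7121, 0.2327, 0.1494]
ee_rot: [1.095, 1.566, -1.827]
contact_force: [0.0, -0.2, -0.6]
width: 0.003
```

```bash
python3 - <<'E'
from h import *
o,p,M,y=state(); print(p,y,intray(p))
plan([(*tw(.158,0),.018,-1.352)])
E
```

```text
[0.71209936 0.23273729 0.14944225] -1.3517324370404225 [[ 0.15492794 -0.00125125]]
[ 0.88 -0.01 -0.02  0.    0.   -0.01] rows 4 -> [0.715 0.235 0.018] -1.35
```

Request:
arm_command(moves="0.2 0 -0.03 0 0 0;0.5 0 -0.03 0 0 0;0.87 0 -0.03 0 0 0;0.87 0 -0.03 0 0 0;0.87 0 -0.03 0 0 0")

```text
time: 34.9
eef_pos: [0.7161, 0.2292, 0.0177]
ee_rot: [0.873, 1.562, -2.053]
contact_force: [-0.0, 0.1, 1.8]
width: 0.002
```

```bash
python3 - <<'E'
from h import *
o,p,M,y=state(); print(p,y,intray(p),o['contact_force'],M[:,0])
plan([(*tw(.125,0),.038,-1.352),(*tw(.105,0),.05,-1.352),(*tw(.088,0),.055,-1.352)])
E
```

```text
[0.71612017 0.2292425  0.01771786] -1.3551706824411414 [[ 0.15809346 -0.0055361 ]] [-0.01101511  0.14658824  1.76372097] [-0.00387876 -0.00740615 -0.99996505]
[-0.13 -0.04  0.22 -0.01  0.01 -0.01] rows 2 -> [0.683 0.227 0.038] -1.35
[-0.08  0.    0.13  0.    0.    0.  ] rows 2 -> [0.663 0.223 0.05 ] -1.35
[-0.03  0.    0.11  0.    0.    0.  ] rows 2 -> [0.646 0.219 0.055] -1.35
```

Request:
arm_command(moves="0 0 0.08 0 0 0;-0.05 0 0.14 0 0 0;-0.11 0 0.2 0 0 0;-0.16 0 0.27 0 0 0;-0.2 0 0.34 0 0 0")

```text
time: 35.4
eef_pos: [0.6701, 0.2189, 0.053]
ee_rot: [2.243, 1.563, -0.684]
contact_force: [3.5, -0.0, 2.2]
width: 0.001
```

Request:
arm_command(moves="-0.02 0 0.03 0 0 0;-0.03 0 0.06 0 0 0")

```text
time: 35.6
eef_pos: [0.6611, 0.2177, 0.0589]
ee_rot: [2.445, 1.563, -0.482]
contact_force: [2.2, 0.1, 0.4]
width: -0.001
```

```bash
python3 - <<'E'
from h import *
o,p,M,y=state(); print(p,y,intray(p),o['contact_force'])
plan([(*tw(.086,0),.055,-1.352)])
E
```

```text
[0.6610818  0.21767694 0.05888066] -1.3557899754685736 [[ 0.10185701 -0.00486814]] [2.21055168 0.13373473 0.36446211]
[ 0.03 -0.03  0.11 -0.01 -0.01 -0.01] rows 2 -> [0.645 0.219 0.055] -1.35
```

Request:
arm_command(moves="0.02 0 0.04 0 0 0;0.02 0 0.08 0 0 0;0.02 0 0.11 0 0 0;0.02 0 0.11 0 0 0")

```text
time: 36.0
eef_pos: [0.643, 0.2139, 0.0546]
ee_rot: [2.021, 1.565, -0.905]
contact_force: [0.3, 0.5, 0.4]
width: -0.0
```

Request:
arm_command(moves="0 0 0.01 0 0 0;0 0 0.02 0 0 0")

```text
time: 36.2
eef_pos: [0.642, 0.2136, 0.0546]
ee_rot: [2.542, 1.562, -0.384]
contact_force: [7.7, 1.7, -4.8]
width: 0.004
```

```bash
python3 - <<'E'
from h import *
o,p,M,y=state(); print(p,y,intray(p),o['contact_force'])
E
```

```text
[0.64197774 0.21361758 0.05456017] -1.3552397537764294 [[ 0.08232734 -0.00468011]] [ 7.67610677  1.65989082 -4.7846825 ]
```

Back panel is at its stop (7.7 N). I back off and go to the left panel.

Request:
arm_command(moves="0 0 -0.25 0 0 0;0 0 -0.25 0 0 0;0 0 -0.25 0 0 0")

```text
time: 36.5
eef_pos: [0.6781, 0.2213, 0.0539]
ee_rot: [2.327, 1.564, -0.6]
contact_force: [-0.4, 0.5, -0.6]
width: 0.003
```

Request:
arm_command(moves="-0.9 0 0 0 0 0;-0.9 0 0 0 0 0;-0.9 0 0 0 0 0;-0.9 0 0 0 0 0")

```text
time: 36.9
eef_pos: [0.6805, 0.2238, 0.1973]
ee_rot: [2.966, 1.554, 0.039]
contact_force: [0.6, 0.8, 0.0]
width: 0.0
```

Request:
arm_command(moves="0 -0.85 0.4 0 0 0;0 -0.85 0.4 0 0 0;0 -0.85 0.4 0 0 0;0 -0.85 0.4 0 0 0")

```text
time: 37.3
eef_pos: [0.5858, 0.3456, 0.1955]
ee_rot: [-2.85, 1.558, 0.522]
contact_force: [0.3, 1.3, 0.6]
width: 0.0
```

```bash
python3 - <<'E'
from h import *
o,p,M,y=state(); print(p,y,intray(p),o['joint_positions'].round(2))
plan([(*tw(0,.255),.15,-1.352)])
E
```

```text
[0.5858089  0.3455742  0.19548548] -1.3410153730817835 [[0.05616813 0.13632763]] [-0.39  0.48 -0.28  1.55  0.14  1.12 -2.04]
[ 0.3  -0.79  0.37  0.02 -0.02  0.01] rows 4 -> [0.505 0.449 0.15 ] -1.35
```

Request:
arm_command(moves="0.1 -0.79 0.37 0.02 -0.02 0.01;0.3 -0.79 0.37 0.02 -0.02 0.01;0.3 -0.79 0.37 0.02 -0.02 0.01;0.3 -0.79 0.37 0.02 -0.02 0.01;0.3 -0.79 0.37 0.02 -0.02 0.01")

```text
time: 37.8
eef_pos: [0.501, 0.4497, 0.1482]
ee_rot: [0.731, 1.567, -2.185]
contact_force: [0.9, -1.0, 0.5]
width: -0.002
```

```bash
python3 - <<'E'
from h import *
o,p,M,y=state(); print(p,y,intray(p),o['joint_positions'].round(2))
plan([(*tw(0,.252),.019,-1.352)])
E
```

```text
[0.5009861  0.44972609 0.14815046] -1.3449871739939006 [[-0.00400131  0.25641993]] [-0.57  0.53 -0.3   1.59  0.17  1.06 -2.26]
[ 0.86  0.03 -0.03  0.01  0.01 -0.01] rows 4 -> [0.506 0.446 0.019] -1.35
```

Request:
arm_command(moves="0.2 0.02 -0.03 0.01 0 0;0.5 0.02 -0.03 0.01 0 0;0.86 0.02 -0.03 0.01 0 0;0.86 0.02 -0.03 0.01 0 0;0.86 0.02 -0.03 0.01 0 0")

```text
time: 38.3
eef_pos: [0.5062, 0.4442, 0.0176]
ee_rot: [0.794, 1.562, -2.13]
contact_force: [0.5, -0.4, 1.2]
width: -0.001
```

```bash
python3 - <<'E'
from h import *
o,p,M,y=state(); print(p,y,intray(p),o['contact_force'],M[:,0])
plan([(*tw(0,.2),.052,-1.352)])
E
```

```text
[0.50617136 0.44421052 0.01763633] -1.3525871287819562 [[-1.38177311e-04  2.49909587e-01]] [ 0.51319713 -0.43961902  1.23915548] [-0.0046748  -0.0074734  -0.99996115]
[-0.23  0.33  0.    0.    0.01 -0.01] rows 3 -> [0.517 0.396 0.052] -1.35
```

Request:
arm_command(moves="0 0.08 0 0 0.01 0;-0.05 0.14 0 0 0.01 0;-0.12 0.2 0 0 0.01 0;-0.17 0.27 0 0 0.01 0;-0.22 0.34 0 0 0.01 0")

```text
time: 38.8
eef_pos: [0.5188, 0.3954, 0.0542]
ee_rot: [2.216, 1.566, -0.706]
contact_force: [0.3, 1.7, 0.6]
width: 0.0
```

Request:
arm_command(moves="-0.02 0.04 0 0 0 0;-0.02 0.07 0 0 0 0;-0.02 0.09 0 0 0 0")

```text
time: 39.1
eef_pos: [0.5225, 0.3805, 0.0571]
ee_rot: [2.116, 1.565, -0.808]
contact_force: [0.3, 1.4, 0.9]
width: -0.002
```

```bash
python3 - <<'E'
from h import *
o,p,M,y=state(); print(p,y,intray(p),o['contact_force'])
E
```

```text
[0.52247834 0.38046263 0.0571148 ] -1.353465691894682 [[0.00192985 0.18414155]] [0.29666373 1.4351717  0.86339861]
```

Request:
arm_command(moves="0.01 0.02 0 0 0 0;0.01 0.035 0 0 0 0;0.01 0.035 0 0 0 0")

```text
time: 39.4
eef_pos: [0.5233, 0.3741, 0.0546]
ee_rot: [1.775, 1.564, -1.15]
contact_force: [0.1, 0.3, 0.2]
width: -0.001
```

Request:
arm_command(moves="0 0.01 0 0 0 0;0 0.01 0 0 0 0")

```text
time: 39.6
eef_pos: [0.5232, 0.3734, 0.0545]
ee_rot: [1.792, 1.565, -1.132]
contact_force: [-0.9, 2.1, -0.8]
width: -0.0
```

```bash
python3 - <<'E'
from h import *
o,p,M,y=state(); print(p,y,intray(p),o['contact_force'])
E
```

```text
[0.52323902 0.37343294 0.05445898] -1.3531169008616823 [[0.00114514 0.1771145 ]] [-0.93523263  2.06875285 -0.83864554]
```

Left panel is upright at its stop (u = 0.177, about 2 N). Last is the front panel.

Request:
arm_command(moves="0 -0.25 0 0 0 0;0 -0.25 0 0 0 0;0 -0.25 0 0 0 0")

```text
time: 39.9
eef_pos: [0.5138, 0.4113, 0.054]
ee_rot: [1.619, 1.565, -1.301]
contact_force: [-0.5, -0.2, 0.3]
width: -0.0
```

Request:
arm_command(moves="-0.9 0 0 0 0 0;-0.9 0 0 0 0 0;-0.9 0 0 0 0 0;-0.9 0 0 0 0 0")

```text
time: 40.3
eef_pos: [0.5178, 0.4137, 0.1965]
ee_rot: [3.005, 1.558, 0.082]
contact_force: [0.9, 0.5, 0.4]
width: -0.001
```

Request:
arm_command(moves="0 0.75 0.5 0 0 0;0 0.75 0.5 0 0 0;0 0.75 0.5 0 0 0;0 0.75 0.5 0 0 0")

```text
time: 40.7
eef_pos: [0.4684, 0.279, 0.1941]
ee_rot: [2.321, 1.559, -0.611]
contact_force: [1.2, -0.1, -0.6]
width: 0.003
```

```bash
python3 - <<'E'
from h import *
o,p,M,y=state(); print(p,y,intray(p),o['joint_positions'].round(2))
plan([(*tw(-.145,0),.15,-1.352)])
E
```

```text
[0.46838427 0.27904984 0.19406295] -1.3605265292325233 [[-0.07290448  0.09690311]] [-0.35  0.24 -0.3   1.88  0.1   1.03 -2.06]
[ 0.3   0.65  0.48 -0.02 -0.02 -0.02] rows 4 -> [0.419 0.169 0.15 ] -1.35
```

Request:
arm_command(moves="0 0.6 0.48 -0.02 -0.02 -0.01;0.1 0.65 0.48 -0.02 -0.02 -0.01;0.3 0.65 0.48 -0.02 -0.02 -0.01;0.3 0.65 0.48 -0.02 -0.02 -0.01;0.3 0.65 0.48 -0.02 -0.02 -0.01")

```text
time: 41.2
eef_pos: [0.4173, 0.1667, 0.1477]
ee_rot: [0.615, 1.563, -2.308]
contact_force: [0.5, 0.8, -0.6]
width: -0.002
```

```bash
python3 - <<'E'
from h import *
o,p,M,y=state(); print(p,y,intray(p),o['joint_positions'].round(2))
plan([(*tw(-.145,0),.015,-1.352)])
E
```

```text
[0.41731931 0.16673722 0.14769048] -1.3527043228949154 [[-0.1471501  -0.00163289]] [-0.22  0.12 -0.26  2.12  0.04  0.9  -1.86]
[ 0.88 -0.01 -0.02  0.    0.01 -0.01] rows 4 -> [0.419 0.169 0.015] -1.35
```

Request:
arm_command(moves="0.2 0 -0.01 0 0.01 0;0.5 0 -0.01 0 0.01 0;0.88 0 -0.01 0 0.01 0;0.88 0 -0.01 0 0.01 0;0.88 0 -0.01 0 0.01 0")

```text
time: 41.7
eef_pos: [0.418, 0.1674, 0.0151]
ee_rot: [0.845, 1.565, -2.077]
contact_force: [-0.1, 0.1, 0.1]
width: -0.003
```

```bash
python3 - <<'E'
from h import *
o,p,M,y=state(); print(p,y,intray(p),o['contact_force'],M[:,0])
plan([(*tw(-.102,0),.035,-1.352),(*tw(-.087,0),.04,-1.352)])
E
```

```text
[0.41796172 0.16736247 0.01510841] -1.3513184580916007 [[-0.14638719 -0.00116214]] [-0.11024114  0.11306319  0.07033683] [-0.00261764 -0.00471938 -0.99998544]
[-0.13 -0.01 -0.3   0.    0.01 -0.01] rows 2 -> [0.461 0.178 0.035] -1.35
[-0.03  0.   -0.1   0.    0.    0.  ] rows 2 -> [0.476 0.181 0.04 ] -1.35
```

Request:
arm_command(moves="0 0 -0.08 0 0 0;-0.02 0 -0.14 0 0 0;-0.08 0 -0.2 0 0 0;-0.12 0 -0.26 0 0 0;-0.15 0 -0.3 0 0 0")

```text
time: 42.2
eef_pos: [0.4641, 0.1781, 0.0394]
ee_rot: [1.631, 1.567, -1.291]
contact_force: [-0.8, -0.2, -1.1]
width: -0.002
```

Request:
arm_command(moves="-0.01 0 -0.03 0 0 0;-0.01 0 -0.05 0 0 0")

```text
time: 42.4
eef_pos: [0.4732, 0.1798, 0.0419]
ee_rot: [2.27, 1.566, -0.653]
contact_force: [-1.4, -0.4, 1.2]
width: -0.003
```

```bash
python3 - <<'E'
from h import *
o,p,M,y=state(); print(p,y,intray(p),o['contact_force'])
E
```

```text
[0.47319124 0.17977516 0.04189973] -1.3520398500771407 [[-0.08978012 -0.00104474]] [-1.39094614 -0.37814724  1.17993504]
```

Request:
arm_command(moves="0 0 -0.02 0 0 0;0 0 -0.04 0 0 0;0 0 -0.04 0 0 0")

```text
time: 42.7
eef_pos: [0.4773, 0.1804, 0.0413]
ee_rot: [1.193, 1.566, -1.729]
contact_force: [-4.9, -1.1, 3.5]
width: 0.0
```

Request:
arm_command(moves="0 0 -0.01 0 0 0;0 0 -0.015 0 0 0")

```text
time: 42.9
eef_pos: [0.4773, 0.1803, 0.0407]
ee_rot: [0.659, 1.562, -2.263]
contact_force: [-7.2, -1.5, 5.8]
width: 0.001
```

```bash
python3 - <<'E'
from h import *
o,p,M,y=state(); print(p,y,intray(p),o['contact_force'])
E
```

```text
[0.47729867 0.18031798 0.04073837] -1.3517215612357933 [[-0.08565286 -0.00140724]] [-7.18303198 -1.47786243  5.78559212]
```

The front panel is at its stop (7 N). I retreat clear and check.

Request:
arm_command(moves="0 0 0.3 0 0 0;0 0 0.3 0 0 0;0 0 0.3 0 0 0")

```text
time: 43.2
eef_pos: [0.433, 0.1701, 0.0406]
ee_rot: [0.758, 1.563, -2.164]
contact_force: [0.8, 0.9, 0.3]
width: -0.006
```

Request:
arm_command(moves="-0.95 0 0 0 0 0;-0.95 0 0 0 0 0;-0.95 0 0 0 0 0;-0.95 0 0 0 0 0")

```text
time: 43.6
eef_pos: [0.4417, 0.1743, 0.1914]
ee_rot: [2.982, 1.557, 0.059]
contact_force: [0.8, -0.1, -0.8]
width: -0.001
```

Request:
arm_command(moves="-0.3 1 0 0 0 0;-0.3 1 0 0 0 0;-0.3 1 0 0 0 0;-0.3 1 0 0 0 0")

```text
time: 44.0
eef_pos: [0.4784, 0.0204, 0.2398]
ee_rot: [2.859, 1.548, -0.075]
contact_force: [0.9, 0.3, -0.1]
width: 0.001
```

Request:
arm_command(moves="0 1 0.2 0 0 0;0 1 0.2 0 0 0;0 1 0.2 0 0 0;0 1 0.2 0 0 0;0 1 0.2 0 0 0")

```text
time: 44.5
eef_pos: [0.4809, -0.1356, 0.2403]
ee_rot: [2.827, 1.546, -0.113]
contact_force: [-0.1, 0.6, -0.1]
width: 0.002
```

Request:
arm_command(moves="0 0 0 0 0 0;0 0 0 0 0 0;0 0 0 0 0 0")

```text
time: 44.8
eef_pos: [0.4813, -0.1334, 0.2402]
ee_rot: [2.842, 1.546, -0.094]
contact_force: [-0.2, -0.3, 0.4]
width: 0.001
```

```bash
python3 - <<'E'
from h import *
o,p,M,y=state(); print(p,o['contact_force'],abs(np.array(o['joint_vel'])).max())
im=list(bands())
cv2.imwrite('pics/s8.png',np.hstack([cv2.resize(im[1][230:360,340:540],None,fx=2,fy=2),cv2.resize(im[0][165:295,110:300],None,fx=2,fy=2)]))
E
```

```text
[ 0.48132283 -0.13341166  0.24018538] [-0.18209018 -0.34378526  0.41440095] 0.005207291169977934
top band [245.1 225.2] 157 [-0.0004 -0.1092]
top band [219.4 230.8] 158 [-0.0015 -0.0374]
top band [167.8 239.7] 153 [0.0029 0.1054]
top lid [249.2 245.4] 128 [-0.0572 -0.1095]
top lid [223.6 250.9] 126 [-0.0581 -0.0381]
top lid [172.4 259.9] 131 [-0.0541  0.1035]
scene band [392.9 287.4] 88 [-0.0031 -0.1117]
scene band [479.1 289.7] 146 [1.00e-04 1.04e-01]
scene lid [389.8 268. ] 43 [-0.058  -0.1155]
scene lid [475.9 270.4] 153 [-0.0544  0.1053]
```

View pics/s8.png

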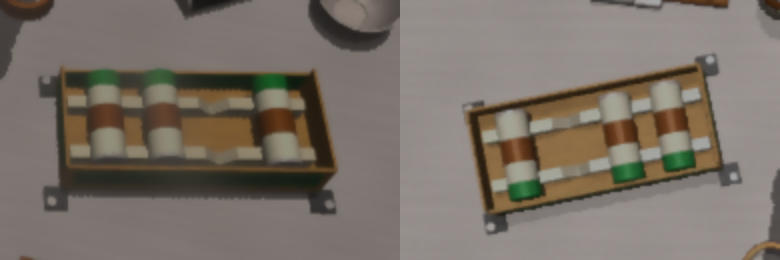

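All four panels stand upright, and the three tubes lie in grooves 1, 2 and 4 with their lids at the front. I hand it in.

```bash
python3 -c "
from plant import order; print(order.hand_in())"
```

```text
the job is handed in; nothing more can be done
None
```

The job is handed in at about 45 s of the 210 s. Three tubes were on the sheet, and they now lie in grooves 1, 2 and 4 with their lids to the green front. After that I folded the right, back, left and front panels up until each met its stop.

**Tubes at the last check:** the brown bands are within 3 mm of centre front to back. The tubes are square to the rails to about 0.04 rad (limit 0.09), and nothing shifted while I folded.

**Panels:** all four look upright in both views, but I did not measure the fold angles. The push forces at the end were about 7 N for right, back and front. The left panel gave only about 2 N, so its stop is less certain, though its finger position agrees with the right panel's to 2 mm.

**What went wrong on the way:**
- The first placing in groove 1 came out about 13 mm too far back, cause unknown. I regripped that tube and moved it before folding.
- The wrist force briefly reached about 49 N during that regrip (limit 120 N).
- The finger positions at the front and back stops suggest my tray centre is about 2 mm off, still inside the 9 mm tolerance.

I did not measure the bystanders' positions afterwards. The arm was not seen to touch any of them.

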